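# Sort out the mixed-up sample stands

### The arm

A 6-joint arm with a two-finger parallel gripper is mounted at the origin on a cart in front of the work surface, level with it; the furniture and walls round the work are solid. World frame = base frame: x ahead of the robot, y to its left, z up, the work surface at z = 0. Lengths are in m, angles in degrees, forces in N, time in s.
With the tool pointing down it reaches from about 0.35 to 0.975 m from the base axis. Payload 4.9 kg.
Tool frame: the origin (TCP) lies at the very end of the fingers, on their centre line; the grasp point (between the pads) lies bot.grip_point_offset behind it (bot.grip_point_offset is the distance from the TCP to the grasp point, in m); z points along the fingers, y is the line along which they close (so a half turn about z gives the same grasp; the last joint's range is limited). The gripper opens to 85 mm and grips with 20 to 120 N. Pads are 22 mm wide; open, the fingers measure 114 mm over their backs; the gripper's body (76 mm by 85 mm) begins 54 mm behind the grasp point. The pads swing forward as they close: fully open they stand 13 mm farther back than shut.
Start: joints at [69.271, 3.019, 92.412, -0, 84.569, -6.818], TCP at [0.15, 0.607, 0.231] pointing down, gripper open.
Joint ranges: [-172.51, 172.51], [-57.92, 126.97], [3.15, 148.05], [-58.71, 238.71], [5.1, 150.11], [-179.66, 179.66]. Speed limits (degrees/s): [147.25, 147.25, 180, 180, 180, 180].

### API

Orientations are given as [roll, pitch, yaw] about the fixed x, y, z axes, in that order (R = Rz(yaw) Ry(pitch) Rx(roll)).
In Python, from bench import bot, snapshot, get_calibration, workorder gives the robot as it stands. The module is installed in compiled form; this text tells all that it offers.
- The arm moves only by the tool arm_command, never from a script. Its argument "targets" is a list that holds one entry, the list of rows, each a list of 7 numbers: the shift along the tool's x, y, z normalised to -1 to 1, where 1 is 200 mm, then the turn, a rotation vector about the tool's x, y, z normalised to -1 to 1, where 1 is 90 degrees, then the gripper command: -1 is fully open, 1 is shut, values between are in proportion. In form: [[[tx, ty, tz, wx, wy, wz, jaw], ...]]. A call has exactly 8 rows; each row is the pose to reach, as a shift and turn from the pose commanded when the call began, along the tool's axes at that moment; what a row does not reach only later rows make up. A row lasts 1/12 s, in which the tool goes at most 41.7 mm and 7.16 degrees, less where a joint would pass 70% of its speed; a pose out of reach is approached as far as the arm can. A call with a number of a shift or a turn outside -1 to 1 is refused whole. A call with a gripper value outside its range is refused whole. The fingers move at their own pace and stop on an object; the grip force is fixed at half the most. Time passes only in rows, so rows that repeat a pose let the fingers close, or fill a call up. It gives the time, the measured TCP pose, the force, the opening and the grip force at its end, in the units of the state.
- bot.get_obs(): the state, without advancing time (a new reading comes with each control period).
- snapshot(name): name is "scene" or "top"; returns the picture (384x512x3 uint8, blue, green, red); there is no depth.
- get_calibration(name): a dict with "mtx" (3x3 intrinsics, pixels), "origin" and "rotation" of the camera in the world. Camera axes: x right, y down, z forward; pixel columns grow to the right and rows downward; lengths in m; the calibration is good to about 2 mm. A picture is of the moment at which its call begins. get_calibration takes no time and is no camera call.
- workorder.sign_off(): hands the job in; it is judged then, once.
The state is a dict: "time_s": time; "joint_pos": joint angles; "qvel": joint speeds; "effort": joint torques, N m; "ee_pos": TCP position; "ee_rot": TCP orientation; "contact_force": force on the tool from outside, world axes, zero at the start; "moment": the same for the moment, N m; "width": finger opening in m; "finger_force": force on a finger pad.
Only numpy, scipy, OpenCV 4.12 (cv2) and the standard library are available. Lean on these libraries where they do the work, as an engineer would, in place of code of your own. Each camera call takes 0.05 s, during which the arm holds its last target. There are 200 camera calls.

### The job

The four loose stock items have been put on each other's stands: move each so that it stands, the same way up as now, in the middle of the white-lined square of the stand whose fixed sample behind the square is the same kind of item. Every stand is occupied, so park items on the empty spare plate as you need to; at the end everything is let go and at rest.

Things in the scene. Friction and masses are not known exactly. Their poses are not given: they have to be found in the camera images.
- cell_mid (a point): the loose D-size battery cell, a white cylinder with green bands, 33 mm across and 62 mm tall, on its flat end. The point is its centre, half-way up (31 mm above its underside); z is up. It starts on the standing square of another thing's stand.
- pack_mid (a point): the loose tall narrow black retail box for a small lamp, 36 x 36 mm and 75 mm tall, its sides along the x and y axes given. The point is its centre, half-way up (37.5 mm above its underside); z is up. It starts on the standing square of another thing's stand.
- charger_mid (a point): the loose slim black car charger, a cylinder 26 mm across and 58 mm tall, on its wide end (the top narrows). The point is its centre, half-way up (29 mm above its underside); z is up. It starts on the standing square of another thing's stand.
- carton_mid (a point): the loose flat white carton, 50 mm along its x axis, 85 mm along its y axis and 38 mm tall, lying on its largest face. The point is its centre, half-way up (19 mm above its underside); z is up. It starts on the standing square of another thing's stand.
- stand_cell_spot (a point): stand for the cell: fixed grey plate 100 mm wide (y) by 166 deep (x), on feet, its top face at z = 12 mm, with a flat white-lined 88 mm square; behind it (+x, away from the robot) a step 11 mm higher bears, 88 mm from the square's centre, the sample, fixed: a D-size battery cell (62 mm tall). Point: the square's centre on the top face. Stands form a row, about 135 mm apart, in any order.
- stand_pack_spot (a point): stand for the pack: fixed grey plate 100 mm wide (y) by 166 deep (x), on feet, its top face at z = 12 mm, with a flat white-lined 88 mm square; behind it (+x, away from the robot) a step 11 mm higher bears, 88 mm from the square's centre, the sample, fixed: a narrow black lamp box (36 x 36 mm, 75 mm tall). Point: the square's centre on the top face. Stands form a row, about 135 mm apart, in any order.
- stand_charger_spot (a point): stand for the charger: fixed grey plate 100 mm wide (y) by 166 deep (x), on feet, its top face at z = 12 mm, with a flat white-lined 88 mm square; behind it (+x, away from the robot) a step 11 mm higher bears, 88 mm from the square's centre, the sample, fixed: a slim black car charger (58 mm tall). Point: the square's centre on the top face. Stands form a row, about 135 mm apart, in any order.
- stand_carton_spot (a point): stand for the carton: fixed grey plate 100 mm wide (y) by 166 deep (x), on feet, its top face at z = 12 mm, with a flat white-lined 88 mm square; behind it (+x, away from the robot) a step 11 mm higher bears, 88 mm from the square's centre, the sample, fixed: a flat white carton (50 x 85 mm, 38 mm tall). Point: the square's centre on the top face. Stands form a row, about 135 mm apart, in any order.
- spare_spot (a point): the spare plate, grey, fixed, 80 x 80 mm, on feet, behind the row of stands beside the bag sealer, with a white-lined square of 72 mm but no step and no sample; it starts empty. The point is the centre of the square, on its top face (z = 12 mm).

How it is judged:
By the outcome, as a careful person would: the job done as asked, in the order asked, and still so for the second after the job is handed in, with the robot touching nothing.
It also fails if it takes over 120 s, if anything falls off the work surface, if the arm or the gripper's body presses on something with over 40 N, if the wrist force passes 120 N, or if a joint passes its speed limit or range.

## Working session

There is one attempt and no reset: what is moved stays moved. The work goes in short steps, Python scripts to look and compute and a tool call to move; the robot and the scene stay as the last step left them, time stands still between calls to the robot, and variables do not carry over. Pictures are saved under pics/ and viewed, at most 14 in all, crops included, and the job is handed in when it is done.

Besides the shell and the picture viewer there is one more tool, called after ">>>" by a JSON object that holds its "fn" and its "kwargs", one argument or row to a line. arm_command: Moves the arm, as the interface text tells. Scaled input: -1 to 1 covers 200 mm each way for a shift and 90 degrees each way for a turn. Its arguments: {"type":"object","properties":{"targets":{"type":"array","items":{"type":"array","items":{"type":"array","items":{"type":"number"}}}}},"required":["targets"]}

```bash
ls; mkdir -p pics
python3 - <<'E'
from bench import bot,snapshot,get_calibration
import cv2
for n in("scene","top"):
    im=snapshot(n); cv2.imwrite(f"pics/{n}0.png",im)
    c=get_calibration(n); print(n,c)
print(bot.get_obs(),bot.grip_point_offset)
E
```

```text
pics
scene {'mtx': array([[410.37938706,   0.        , 260.93174837],
       [  0.        , 410.37938706, 194.80443397],
       [  0.        ,   0.        ,   1.        ]]), 'origin': array([ 0.04639739, -0.517754  ,  0.50324058]), 'rotation': array([-120.87673199,    0.60211256,  -46.14246893])}
top {'mtx': array([[356.45829885,   0.        , 261.01415586],
       [  0.        , 356.45829885, 184.52705943],
       [  0.        ,   0.        ,   1.        ]]), 'origin': array([ 0.4134391 , -0.01335041,  0.89991213]), 'rotation': array([-170.35564842,    1.27589694,  -89.33906207])}
{'time_s': 0.1, 'joint_pos': array([ 6.92714697e+01,  3.05490288e+00,  9.24833782e+01,  1.55605318e-03,
        8.45669320e+01, -6.81805297e+00]), 'qvel': array([ 0.07625738, -0.08917684, -0.19590951, -0.00554659, -0.08882101,
       -0.05046996]), 'effort': array([-3.44365499e-04, -3.94903672e+01, -3.71363246e+01, -9.74959198e-05,
        3.89274748e-03, -2.84327075e-05]), 'ee_pos': array([0.15004903, 0.60615707, 0.23017933]), 'ee_rot': array([-1.79895715e+02, -1.40283975e-02,  1.66089361e+02]), 'contact_force': array([-0.231705  , -0.9551688 ,  0.48901712]), 'moment': array([-0.05284218,  0.00735197, -0.03543294]), 'finger_force': 0.0, 'width': 0.0854487162086867} 0.0187
```

View pics/scene0.png

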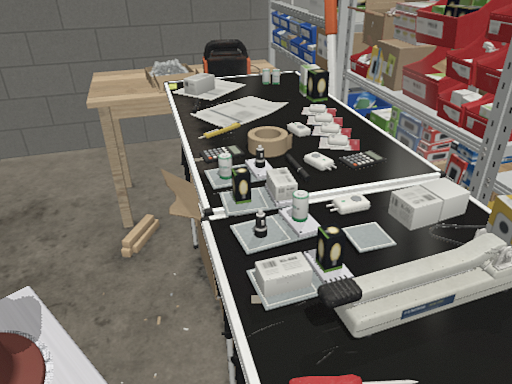

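View pics/top0.png

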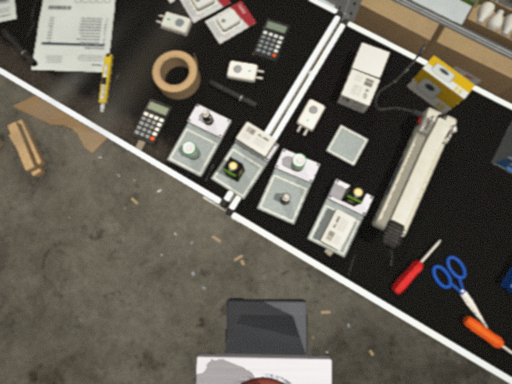

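The top view shows four stands from left to right:

| Stand | Pixel position | Sample | Loose item |
|---|---|---|---|
| S1 | (190,150) | charger | cell |
| S2 | (235,168) | carton | pack |
| S3 | (285,198) | cell | charger |
| S4 | (335,228) | pack | carton |

The spare plate is at (347,145). The job is two swaps. I'll crop in to measure.

```bash
cat > h.py <<'E'
import numpy as np,cv2
from scipy.spatial.transform import Rotation as R
from bench import bot,snapshot,get_calibration
def ray(n,uv,z):
    c=get_calibration(n); M=R.from_euler('xyz',c['rotation'],degrees=True).as_matrix()
    d=M@np.linalg.solve(c['mtx'],[uv[0],uv[1],1]); o=c['origin']
    return o+d*(z-o[2])/d[2]
def px(n,p):
    c=get_calibration(n); M=R.from_euler('xyz',c['rotation'],degrees=True).as_matrix()
    q=c['mtx']@(M.T@(np.array(p)-c['origin'])); return q[:2]/q[2]
E
python3 - <<'E'
import cv2
from h import *
im=cv2.imread('pics/top0.png')[90:270,130:390]
cv2.imwrite('pics/c1.png',cv2.resize(im,None,fx=3,fy=3,interpolation=cv2.INTER_CUBIC))
for uv in((190,150),(235,168),(285,198),(335,228),(347,145)): print(ray('top',uv,.012))
im=cv2.imread('pics/scene0.png')[130:310,190:450]
cv2.imwrite('pics/c2.png',cv2.resize(im,None,fx=3,fy=3,interpolation=cv2.INTER_CUBIC))
E
```

```text
[0.65310209 0.19256315 0.012     ]
[0.6063816  0.07505049 0.012     ]
[ 0.53032746 -0.05238463  0.012     ]
[ 0.4568649  -0.17547733  0.012     ]
[ 0.66852854 -0.21095899  0.012     ]
```

View pics/c1.png

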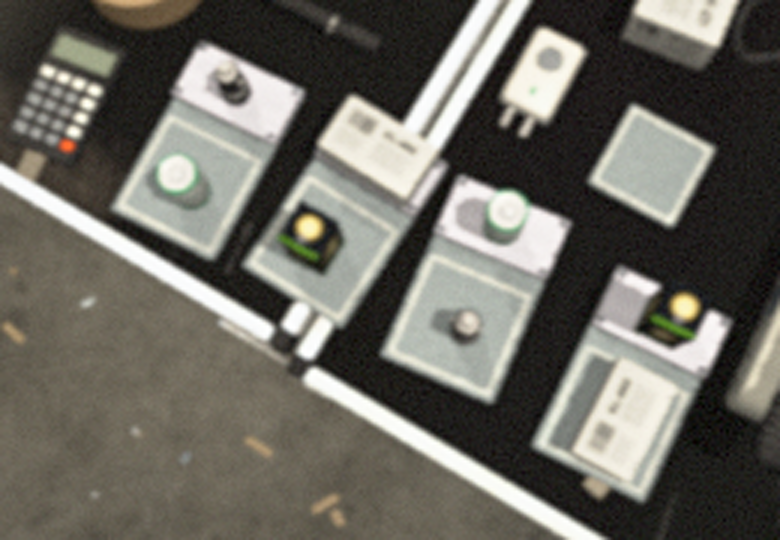

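View pics/c2.png

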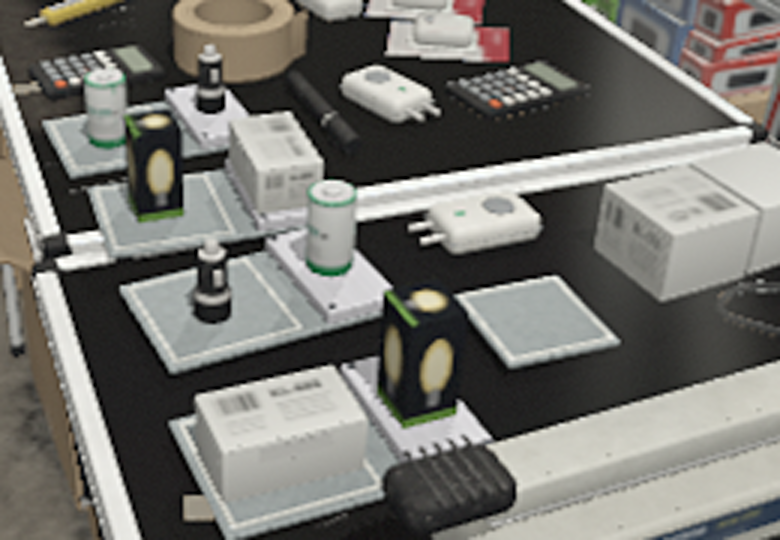

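```bash
cat > m.py <<'E'
from h import *
T=lambda p:np.array(p)/3+[130,90]-1/3
S=lambda p:np.array(p)/3+[190,130]-1/3
pl={'S1':[(113,208),(213,258),(303,90),(200,42)],'S2':[(245,265),(338,325),(446,162),(350,95)],
'S3':[(382,352),(492,402),(571,220),(460,176)],'S4':[(533,445),(642,500),(730,322),(620,266)]}
for k,c in pl.items():
    P=np.array([ray('top',T(p),z)[:2] for p,z in zip(c,(.012,.012,.023,.023))])
    loc=np.array([[-50,50],[-50,-50],[116,-50],[116,50]])/1e3
    A=P-P.mean(0);B=loc-loc.mean(0)
    th=np.arctan2((B[:,0]*A[:,1]-B[:,1]*A[:,0]).sum(),(A*B).sum())
    Rm=np.array([[np.cos(th),-np.sin(th)],[np.sin(th),np.cos(th)]])
    c0=P.mean(0)-Rm@loc.mean(0); print(k,c0.round(4),np.degrees(th).round(1),'res mm',(1e3*(P-c0-loc@Rm.T)).round(1).tolist(), 'sample',(c0+Rm@[.088,0]).round(3))
c=np.array([ray('top',T(p),.012)[:2] for p in((590,183),(670,226),(715,150),(634,103))]);print('spare',c.mean(0),np.linalg.norm(np.diff(c,axis=0),axis=1),np.degrees(np.arctan2(*(c[3]-c[0])[::-1])))
for k,a,b,z in(('cell',(179,170),(104,76),.074),('charger',(467,316),(209,246),.070),('pack',(309,228),(152,117),.087)):
    print(k,ray('top',T(a),z),ray('scene',S(b),z))
c=[(622,355),(686,378),(640,482),(572,455)]
P=np.array([ray('top',T(p),.05)[:2] for p in c]);print('carton',P.mean(0),np.linalg.norm(np.diff(P,axis=0),axis=1),np.degrees(np.arctan2(*(P[0]-P[3])[::-1])))
P=np.array([ray('scene',S(p),.05)[:2] for p in ((195,400),(336,366),(370,428),(228,462))]);print('carton',P.mean(0),np.linalg.norm(np.diff(P,axis=0),axis=1),np.degrees(np.arctan2(*(P[1]-P[0])[::-1])))
E
python3 m.py
```

```text
S1 [0.6506 0.1845] -26.3 res mm [[0.9, -1.4], [2.2, 0.4], [-1.1, -0.1], [-2.0, 1.1]] sample [0.73  0.146]
S2 [0.5982 0.0682] -32.3 res mm [[-2.7, -2.5], [0.2, 2.0], [-1.5, 1.2], [4.1, -0.8]] sample [0.673 0.021]
S3 [ 0.5316 -0.0476] -23.3 res mm [[1.6, -0.5], [0.6, -0.0], [-0.1, -0.2], [-2.1, 0.8]] sample [ 0.612 -0.082]
S4 [ 0.4537 -0.1728] -26.6 res mm [[0.3, -1.6], [2.0, 0.2], [-1.8, 1.0], [-0.5, 0.4]] sample [ 0.532 -0.212]
spare [ 0.66926025 -0.21114856] [0.07628255 0.07802743 0.07962169] -28.75547412531524
cell [0.64545249 0.18020634 0.074     ] [0.63659457 0.17938103 0.074     ]
charger [ 0.52979494 -0.05061415  0.07      ] [ 0.51802258 -0.05398975  0.07      ]
pack [0.59562674 0.07318429 0.087     ] [0.59565169 0.07935858 0.087     ]
carton [ 0.4534896  -0.17952698] [0.05294659 0.08982351 0.05612144] -27.37038074957918
carton [ 0.44675659 -0.17948569] [0.0866622  0.05533047 0.08162898] -26.49750601232529
```

The measured stand pitches (127, 133 and 147 mm) and carton and spare sizes agree with the sizes given. I'm starting with the charger, from S3 to the spare plate.

```bash
cat > p.py <<'E'
import sys
from h import *
# p.py x y z(TCP, m) yaw(deg of the tool x-y frame: tool y at 90+yaw) -> shift/turn normalised
def plan(x,y,z,yaw):
    o=bot.get_obs(); M=R.from_euler('xyz',o['ee_rot'],degrees=True)
    G=R.from_euler('xyz',[180,0,yaw+180],degrees=True)
    s=M.inv().apply(np.array([x,y,z])-o['ee_pos'])/.2; w=(M.inv()*G).as_rotvec(degrees=True)/90
    print('pos',o['ee_pos'].round(4),'rot',o['ee_rot'].round(1),'w',round(o['width'],4),'t',o['time_s'],'q',o['joint_pos'].round(0),'\n shift',s.round(3),'turn',w.round(3))
a=list(map(float,sys.argv[1:]))
for i in range(0,len(a),4): plan(*a[i:i+4])
E
python3 p.py .53 -.05 .25 -26.5
```

```text
pos [0.15   0.6062 0.2302] rot [-179.9   -0.   166.1] w 0.0854 t 0.1 q [69.  3. 92.  0. 85. -7.] 
 shift [-2.633 -2.728 -0.095] turn [-0.001 -0.     0.14 ]
```

>>> {"fn": "arm_command", "kwargs": {
  "targets": [
    [[-0.2, -0.2, -0.1, 0, 0, 0, -1], [-0.3, -0.3, -0.1, 0, 0, 0, -1], [-0.45, -0.45, -0.1, 0, 0, 0, -1], [-0.6, -0.6, -0.1, 0, 0, 0, -1], [-0.75, -0.75, -0.1, 0, 0, 0, -1], [-0.85, -0.85, -0.1, 0, 0, 0, -1], [-0.95, -0.95, -0.1, 0, 0, 0, -1], [-0.95, -0.95, -0.1, 0, 0, 0, -1]]
  ]
}}

```text
time_s: 0.77
ee_pos: [0.2909, 0.3731, 0.2509]
ee_rot: [-179.9, 0.1, 165.8]
contact_force: [0.2, -0.1, 0.8]
width: 0.0855
finger_force: 0.0
```

>>> {"fn": "arm_command", "kwargs": {
  "targets": [
    [[-0.1, -0.1, 0, 0, 0, 0, -1], [-0.25, -0.25, 0, 0, 0, 0, -1], [-0.4, -0.4, 0, 0, 0, 0, -1], [-0.55, -0.55, 0, 0, 0, 0, -1], [-0.7, -0.7, 0, 0, 0, 0, -1], [-0.85, -0.85, 0, 0, 0, 0, -1], [-0.95, -0.95, 0, 0, 0, 0, -1], [-0.95, -0.95, 0, 0, 0, 0, -1]]
  ]
}}

```text
time_s: 1.43
ee_pos: [0.4297, 0.1426, 0.2509]
ee_rot: [-179.9, 0.0, 165.7]
contact_force: [-0.9, 0.1, 0.3]
width: 0.0855
finger_force: 0.0
```

```bash
python3 p.py .53 -.05 .25 -26.5 .53 -.05 .15 -26.5
```

```text
pos [0.4297 0.1426 0.2509] rot [-179.9    0.   165.7] w 0.0855 t 1.4333 q [  9. -22. 113.  -0.  89. -67.] 
 shift [-0.724 -0.809  0.006] turn [-0.001  0.001  0.136]
pos [0.4297 0.1426 0.2509] rot [-179.9    0.   165.7] w 0.0855 t 1.4333 q [  9. -22. 113.  -0.  89. -67.] 
 shift [-0.723 -0.809  0.506] turn [-0.001  0.001  0.136]
```

>>> {"fn": "arm_command", "kwargs": {
  "targets": [
    [[-0.12, -0.14, 0.05, 0, 0, 0.03, -1], [-0.25, -0.28, 0.1, 0, 0, 0.06, -1], [-0.38, -0.42, 0.2, 0, 0, 0.1, -1], [-0.5, -0.56, 0.3, 0, 0, 0.136, -1], [-0.62, -0.7, 0.4, 0, 0, 0.136, -1], [-0.7, -0.78, 0.45, 0, 0, 0.136, -1], [-0.723, -0.809, 0.5, 0, 0, 0.136, -1], [-0.723, -0.809, 0.5, 0, 0, 0.136, -1]]
  ]
}}

```text
time_s: 2.1
ee_pos: [0.5281, -0.0456, 0.1483]
ee_rot: [-179.9, -0.3, 153.7]
contact_force: [-0.3, 0.6, 0.3]
width: 0.0856
finger_force: 0.0
```

```bash
python3 p.py .53 -.05 .022 -26.5
python3 - <<'E'
from h import *
im=snapshot('scene'); print(px('scene',bot.get_obs()['ee_pos']))
cv2.imwrite('pics/s1.png',cv2.resize(im[130:310,190:450],None,fx=3,fy=3,interpolation=cv2.INTER_CUBIC))
E
```

```text
pos [ 0.5281 -0.0456  0.1483] rot [-179.9   -0.3  153.7] w 0.0856 t 2.1 q [-13.  -6. 109.   0.  77. -77.] 
 shift [-0.022 -0.015  0.631] turn [-0.001 -0.003  0.003]
[259.00549725 171.61084174]
```

View pics/s1.png

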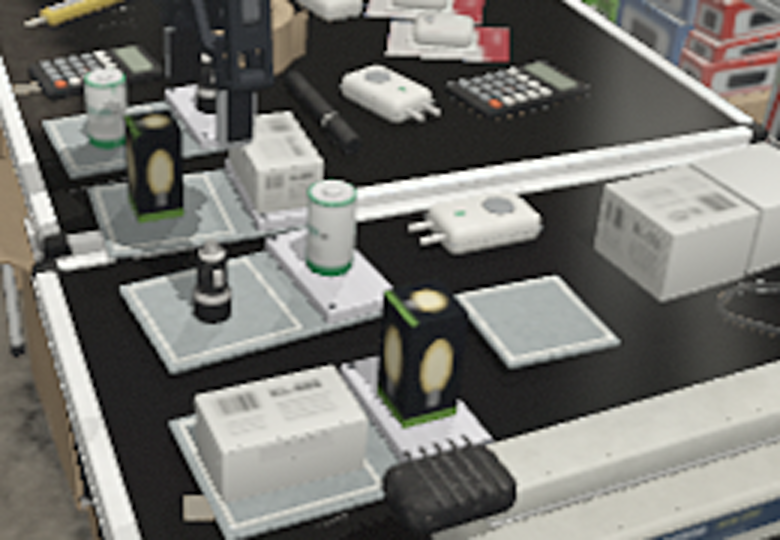

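The fingers straddle the charger at about (207,125) in the crop, directly above it. Descending.

>>> {"fn": "arm_command", "kwargs": {
  "targets": [
    [[-0.01, -0.005, 0.1, 0, 0, 0, -1], [-0.01, -0.005, 0.2, 0, 0, 0, -1], [-0.01, -0.005, 0.3, 0, 0, 0, -1], [-0.01, -0.005, 0.4, 0, 0, 0, -1], [-0.01, -0.005, 0.48, 0, 0, 0, -1], [-0.01, -0.005, 0.54, 0, 0, 0, -1], [-0.01, -0.005, 0.58, 0, 0, 0, -1], [-0.01, -0.005, 0.58, 0, 0, 0, -1]]
  ]
}}

```text
time_s: 2.82
ee_pos: [0.5295, -0.0459, 0.0342]
ee_rot: [-180.0, -0.1, 153.9]
contact_force: [0.3, -0.2, -1.2]
width: 0.0853
finger_force: 0.0
```

```bash
python3 p.py .53 -.05 .017 -26.5
```

```text
pos [ 0.5295 -0.0459  0.0342] rot [-1.800e+02 -1.000e-01  1.539e+02] w 0.0853 t 2.8167 q [-13.   2. 113.   0.  64. -77.] 
 shift [-0.011 -0.018  0.086] turn [-0.    -0.001  0.005]
```

>>> {"fn": "arm_command", "kwargs": {
  "targets": [
    [[-0.008, -0.018, 0.04, 0, 0, 0, -1], [-0.008, -0.018, 0.085, 0, 0, 0, -1], [-0.008, -0.018, 0.085, 0, 0, 0, -0.5], [-0.008, -0.018, 0.085, 0, 0, 0, 0], [-0.008, -0.018, 0.085, 0, 0, 0, 0.3], [-0.008, -0.018, 0.085, 0, 0, 0, 0.6], [-0.008, -0.018, 0.085, 0, 0, 0, 1], [-0.008, -0.018, 0.085, 0, 0, 0, 1]]
  ]
}}

```text
time_s: 3.48
ee_pos: [0.531, -0.0513, 0.019]
ee_rot: [180.0, 0.1, 153.8]
contact_force: [-0.9, 0.5, 0.9]
width: 0.025
finger_force: 58.8
```

>>> {"fn": "arm_command", "kwargs": {
  "targets": [
    [[0, 0, 0, 0, 0, 0, 1], [0, 0, 0, 0, 0, 0, 1], [0, 0, 0, 0, 0, 0, 1], [0, 0, 0, 0, 0, 0, 1], [0, 0, 0, 0, 0, 0, 1], [0, 0, -0.02, 0, 0, 0, 1], [0, 0, -0.05, 0, 0, 0, 1], [0, 0, -0.1, 0, 0, 0, 1]]
  ]
}}

```text
time_s: 4.15
ee_pos: [0.5288, -0.0507, 0.0372]
ee_rot: [-180.0, -0.2, 153.8]
contact_force: [0.4, 0.1, -0.7]
width: 0.0251
finger_force: 58.8
```

```bash
python3 p.py .6693 -.2111 .22 -26.5
python3 - <<'E'
from h import *
im=snapshot('scene'); print(px('scene',bot.get_obs()['ee_pos']))
cv2.imwrite('pics/s2.png',cv2.resize(im[170:270,200:360],None,fx=4,fy=4,interpolation=cv2.INTER_CUBIC))
E
```

```text
pos [ 0.5288 -0.0507  0.0372] rot [-180.    -0.2  153.8] w 0.0251 t 4.15 q [-14.   2. 113.   0.  65. -77.] 
 shift [-0.981 -0.411 -0.918] turn [-0.001 -0.002  0.004]
[263.02754893 221.06527446]
```

View pics/s2.png

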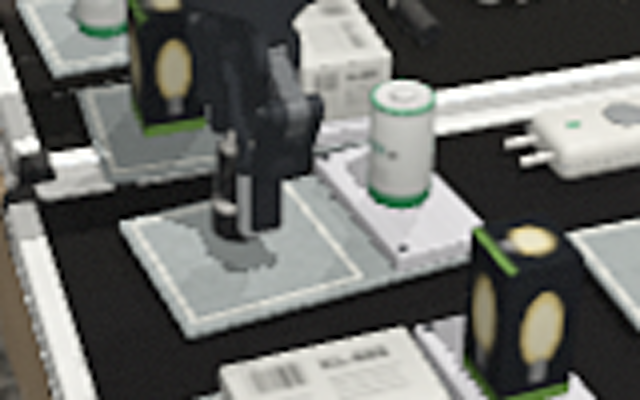

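>>> {"fn": "arm_command", "kwargs": {
  "targets": [
    [[0, 0, -0.06, 0, 0, 0, 1], [0, 0, -0.14, 0, 0, 0, 1], [0, 0, -0.24, 0, 0, 0, 1], [0, 0, -0.34, 0, 0, 0, 1], [-0.03, 0, -0.44, 0, 0, 0, 1], [-0.08, -0.03, -0.52, 0, 0, 0, 1], [-0.18, -0.07, -0.55, 0, 0, 0, 1], [-0.3, -0.12, -0.55, 0, 0, 0, 1]]
  ]
}}

```text
time_s: 4.87
ee_pos: [0.5753, -0.0993, 0.1522]
ee_rot: [179.9, 0.3, 153.9]
contact_force: [1.4, -1.2, -0.5]
width: 0.0255
finger_force: 58.8
```

>>> {"fn": "arm_command", "kwargs": {
  "targets": [
    [[-0.13, -0.05, 0, 0, 0, 0, 1], [-0.26, -0.11, 0, 0, 0, 0, 1], [-0.38, -0.16, 0, 0, 0, 0, 1], [-0.49, -0.21, 0, 0, 0, 0, 1], [-0.58, -0.25, 0, 0, 0, 0, 1], [-0.65, -0.28, 0, 0, 0, 0, 1], [-0.68, -0.29, 0, 0, 0, 0, 1], [-0.68, -0.29, 0, 0, 0, 0, 1]]
  ]
}}

```text
time_s: 5.53
ee_pos: [0.6707, -0.212, 0.1488]
ee_rot: [180.0, 0.0, 153.8]
contact_force: [-0.0, -0.1, -1.3]
width: 0.0251
finger_force: 58.8
```

```bash
python3 p.py .6693 -.2111 .021 -26.5
```

```text
pos [ 0.6707 -0.212   0.1488] rot [180.    0.  153.8] w 0.0251 t 5.5333 q [-24.  17.  85.   0.  78. -87.] 
 shift [0.008 0.001 0.639] turn [0.    0.    0.003]
```

>>> {"fn": "arm_command", "kwargs": {
  "targets": [
    [[0.004, 0, 0.1, 0, 0, 0, 1], [0.008, 0, 0.2, 0, 0, 0, 1], [0.008, 0, 0.31, 0, 0, 0, 1], [0.008, 0, 0.42, 0, 0, 0, 1], [0.008, 0, 0.52, 0, 0, 0, 1], [0.008, 0, 0.59, 0, 0, 0, 1], [0.008, 0, 0.63, 0, 0, 0, 1], [0.008, 0, 0.64, 0, 0, 0, 1]]
  ]
}}

```text
time_s: 6.2
ee_pos: [0.668, -0.2096, 0.0194]
ee_rot: [180.0, -0.1, 153.9]
contact_force: [-0.7, 0.4, -0.7]
width: 0.0249
finger_force: 58.9
```

>>> {"fn": "arm_command", "kwargs": {
  "targets": [
    [[0, 0, 0, 0, 0, 0, 1], [0, 0, 0.003, 0, 0, 0, 1], [0, 0, 0.006, 0, 0, 0, 1], [0, 0, 0.009, 0, 0, 0, 1], [0, 0, 0.012, 0, 0, 0, 1], [0, 0, 0.012, 0, 0, 0, 1], [0, 0, 0.012, 0, 0, 0, 1], [0, 0, 0.012, 0, 0, 0, 1]]
  ]
}}

```text
time_s: 6.87
ee_pos: [0.6693, -0.2107, 0.019]
ee_rot: [180.0, 0.1, 153.8]
contact_force: [-0.9, -0.7, 5.5]
width: 0.0254
finger_force: 59.1
```

>>> {"fn": "arm_command", "kwargs": {
  "targets": [
    [[0, 0, 0, 0, 0, 0, 0.3], [0, 0, 0, 0, 0, 0, -0.2], [0, 0, 0, 0, 0, 0, -0.6], [0, 0, 0, 0, 0, 0, -1], [0, 0, 0, 0, 0, 0, -1], [0, 0, -0.1, 0, 0, 0, -1], [0, 0, -0.25, 0, 0, 0, -1], [0, 0, -0.4, 0, 0, 0, -1]]
  ]
}}

```text
time_s: 7.53
ee_pos: [0.6675, -0.2098, 0.0968]
ee_rot: [-180.0, -0.2, 153.8]
contact_force: [-0.1, -0.2, 0.2]
width: 0.0854
finger_force: 0.0
```

>>> {"fn": "arm_command", "kwargs": {
  "targets": [
    [[0, 0, -0.15, 0, 0, 0, -1], [0, 0.05, -0.3, 0, 0, 0, -1], [0.06, 0.15, -0.4, 0, 0, 0, -1], [0.14, 0.3, -0.4, 0, 0, 0, -1], [0.22, 0.45, -0.4, 0, 0, 0, -1], [0.32, 0.6, -0.4, 0, 0, 0, -1], [0.42, 0.75, -0.4, 0, 0, 0, -1], [0.5, 0.9, -0.4, 0, 0, 0, -1]]
  ]
}}

```text
time_s: 8.2
ee_pos: [0.6575, -0.003, 0.1778]
ee_rot: [-180.0, -0.0, 153.8]
contact_force: [0.2, 0.0, -0.2]
width: 0.085
finger_force: 0.0
```

```bash
python3 p.py .6455 .1802 .15 -26.5
python3 - <<'E'
from h import *
im=snapshot('scene')
cv2.imwrite('pics/s3.png',cv2.resize(im[130:310,190:450],None,fx=3,fy=3,interpolation=cv2.INTER_CUBIC))
E
```

```text
pos [ 0.6575 -0.003   0.1778] rot [-180.    -0.   153.8] w 0.085 t 8.2 q [ -7.   9.  91.   0.  80. -71.] 
 shift [0.458 0.796 0.139] turn [-0.    -0.     0.004]
```

View pics/s3.png

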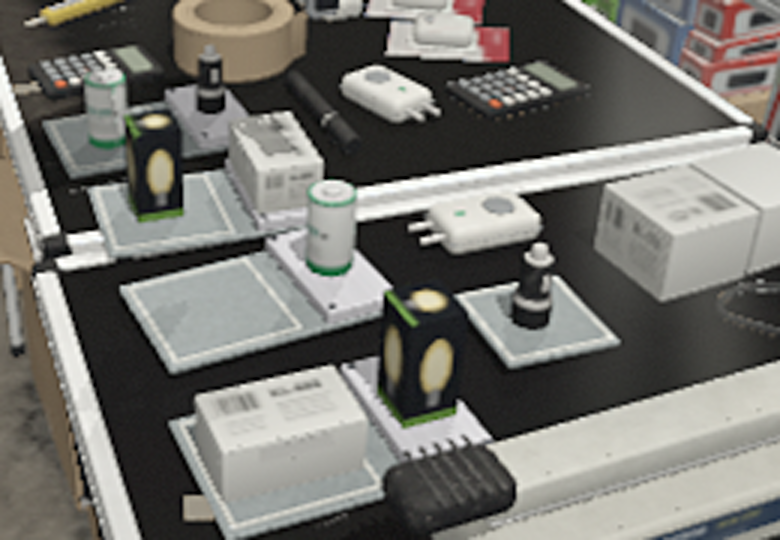

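The charger stands upright on the spare plate at crop (531,300). Next is the cell.

>>> {"fn": "arm_command", "kwargs": {
  "targets": [
    [[0.08, 0.14, 0, 0, 0, 0, -1], [0.16, 0.28, 0, 0, 0, 0, -1], [0.24, 0.42, 0.03, 0, 0, 0, -1], [0.32, 0.56, 0.06, 0, 0, 0, -1], [0.39, 0.68, 0.1, 0, 0, 0, -1], [0.44, 0.76, 0.14, 0, 0, 0, -1], [0.458, 0.796, 0.14, 0, 0, 0, -1], [0.458, 0.796, 0.14, 0, 0, 0, -1]]
  ]
}}

```text
time_s: 8.92
ee_pos: [0.6456, 0.1799, 0.1491]
ee_rot: [-180.0, -0.1, 154.0]
contact_force: [0.1, -0.1, 0.2]
width: 0.0852
finger_force: 0.0
```

>>> {"fn": "arm_command", "kwargs": {
  "targets": [
    [[0, 0, 0.05, 0, 0, 0, -1], [0, 0, 0.12, 0, 0, 0, -1], [0, 0, 0.2, 0, 0, 0, -1], [0, 0, 0.28, 0, 0, 0, -1], [0, 0, 0.36, 0, 0, 0, -1], [0, 0, 0.44, 0, 0, 0, -1], [0, 0, 0.48, 0, 0, 0, -1], [0, 0, 0.48, 0, 0, 0, -1]]
  ]
}}

```text
time_s: 9.58
ee_pos: [0.6442, 0.1768, 0.0502]
ee_rot: [-179.8, -0.3, 153.8]
contact_force: [-0.1, -0.5, 0.5]
width: 0.0854
finger_force: 0.0
```

```bash
python3 p.py .6455 .1802 .028 -26.5;  python3 - <<'E'
from h import *
im=snapshot('top')
cv2.imwrite('pics/t2.png',cv2.resize(im[90:270,130:390],None,fx=3,fy=3,interpolation=cv2.INTER_CUBIC))
E
```

```text
pos [0.6442 0.1768 0.0502] rot [-179.8   -0.3  153.8] w 0.0854 t 9.5833 q [  9.  18.  93.  -0.  69. -55.] 
 shift [0.001 0.018 0.111] turn [-0.002 -0.003  0.003]
```

View pics/t2.png

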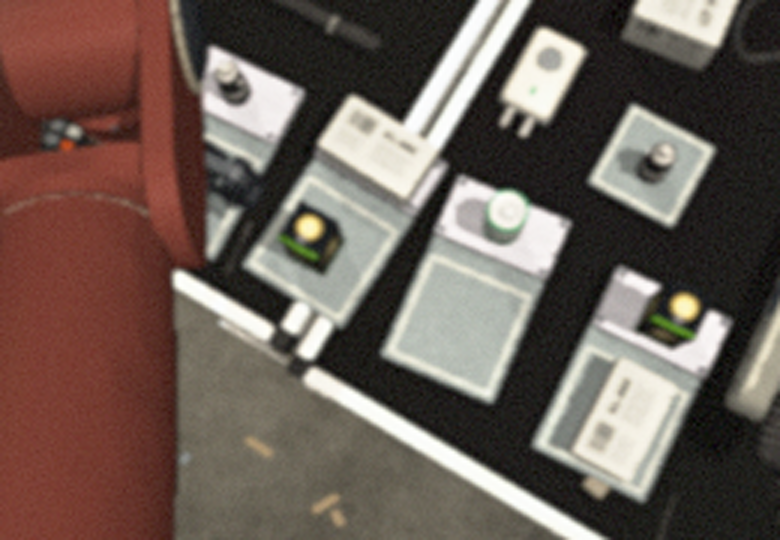

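The top view shows S3 empty, with line corners near crop (390,351), (487,392), (530,290) and (432,252). The charger sits on the spare plate.

>>> {"fn": "arm_command", "kwargs": {
  "targets": [
    [[0, 0.012, 0.05, 0, 0, 0, -1], [0, 0.012, 0.1, 0, 0, 0, -1], [0, 0.012, 0.1, 0, 0, 0, -0.5], [0, 0.012, 0.1, 0, 0, 0, 0], [0, 0.012, 0.1, 0, 0, 0, 0.3], [0, 0.012, 0.1, 0, 0, 0, 0.6], [0, 0.012, 0.1, 0, 0, 0, 1], [0, 0.012, 0.1, 0, 0, 0, 1]]
  ]
}}

```text
time_s: 10.3
ee_pos: [0.648, 0.1808, 0.0348]
ee_rot: [179.9, 0.1, 153.9]
contact_force: [1.3, 0.5, 2.6]
width: 0.0318
finger_force: 59.4
```

>>> {"fn": "arm_command", "kwargs": {
  "targets": [
    [[0, 0, 0, 0, 0, 0, 1], [0, 0, 0, 0, 0, 0, 1], [0, 0, 0, 0, 0, 0, 1], [0, 0, -0.05, 0, 0, 0, 1], [0, 0, -0.13, 0, 0, 0, 1], [0, 0, -0.25, 0, 0, 0, 1], [0, 0, -0.4, 0, 0, 0, 1], [0, 0, -0.55, 0, 0, 0, 1]]
  ]
}}

```text
time_s: 10.97
ee_pos: [0.646, 0.1804, 0.1437]
ee_rot: [-179.9, -0.2, 153.8]
contact_force: [0.2, 1.1, -1.0]
width: 0.0317
finger_force: 59.4
```

```bash
python3 - <<'E'
from h import *
P=np.array([ray('top',np.array(p)/3+[130,90]-1/3,.012)[:2] for p in((390,351),(487,392),(530,290),(432,252))]);print(P.mean(0),np.linalg.norm(np.diff(P,axis=0),axis=1),np.degrees(np.arctan2(*(P[3]-P[0])[::-1])),np.degrees(np.arctan2(*(P[2]-P[1])[::-1])))
E
python3 p.py .5316 -.048 .16 -26.5
```

```text
[ 0.53382949 -0.04712694] [0.08722605 0.09310564 0.08835915] -22.247580685663223 -22.93590010769334
pos [0.646  0.1804 0.1437] rot [-179.9   -0.2  153.8] w 0.0317 t 10.9667 q [  9.  13.  90.  -0.  77. -55.] 
 shift [ 0.01  -1.277 -0.079] turn [-0.001 -0.002  0.004]
```

>>> {"fn": "arm_command", "kwargs": {
  "targets": [
    [[0, -0.06, -0.05, 0, 0, 0, 1], [0, -0.15, -0.1, 0, 0, 0, 1], [0, -0.27, -0.1, 0, 0, 0, 1], [0, -0.4, -0.1, 0, 0, 0, 1], [0, -0.53, -0.1, 0, 0, 0, 1], [0, -0.66, -0.1, 0, 0, 0, 1], [0, -0.78, -0.1, 0, 0, 0, 1], [0, -0.88, -0.1, 0, 0, 0, 1]]
  ]
}}

```text
time_s: 11.63
ee_pos: [0.5683, 0.0214, 0.1635]
ee_rot: [-179.9, -0.1, 153.8]
contact_force: [-0.2, 0.1, -1.5]
width: 0.0321
finger_force: 59.5
```

>>> {"fn": "arm_command", "kwargs": {
  "targets": [
    [[0, -0.1, 0, 0, 0, 0, 1], [0, -0.2, 0, 0, 0, 0, 1], [0, -0.29, 0, 0, 0, 0, 1], [0, -0.36, 0, 0, 0, 0, 1], [0, -0.4, 0, 0, 0, 0, 1], [0, -0.4, 0, 0, 0, 0, 1], [0, -0.4, 0, 0, 0, 0, 1], [0, -0.4, 0, 0, 0, 0, 1]]
  ]
}}

```text
time_s: 12.3
ee_pos: [0.5347, -0.0486, 0.1639]
ee_rot: [180.0, -0.0, 153.9]
contact_force: [0.3, 0.2, -0.5]
width: 0.0319
finger_force: 59.5
```

```bash
python3 p.py .5325 -.0475 .036 -26.5
```

```text
pos [ 0.5347 -0.0486  0.1639] rot [180.   -0.  153.9] w 0.0319 t 12.3 q [-13.  -6. 108.   0.  78. -77.] 
 shift [ 0.012 -0.     0.64 ] turn [ 0.    -0.     0.004]
```

>>> {"fn": "arm_command", "kwargs": {
  "targets": [
    [[0.006, 0, 0.1, 0, 0, 0, 1], [0.011, 0, 0.2, 0, 0, 0, 1], [0.011, 0, 0.31, 0, 0, 0, 1], [0.011, 0, 0.42, 0, 0, 0, 1], [0.011, 0, 0.52, 0, 0, 0, 1], [0.011, 0, 0.59, 0, 0, 0, 1], [0.011, 0, 0.62, 0, 0, 0, 1], [0.011, 0, 0.63, 0, 0, 0, 1]]
  ]
}}

```text
time_s: 12.97
ee_pos: [0.5317, -0.0472, 0.0364]
ee_rot: [-180.0, -0.2, 153.9]
contact_force: [0.8, -0.7, -0.5]
width: 0.0318
finger_force: 59.5
```

>>> {"fn": "arm_command", "kwargs": {
  "targets": [
    [[0, 0, 0, 0, 0, 0, 1], [0, 0, 0.003, 0, 0, 0, 1], [0, 0, 0.006, 0, 0, 0, 1], [0, 0, 0.009, 0, 0, 0, 1], [0, 0, 0.012, 0, 0, 0, 1], [0, 0, 0.015, 0, 0, 0, 1], [0, 0, 0.015, 0, 0, 0, 1], [0, 0, 0.015, 0, 0, 0, 1]]
  ]
}}

```text
time_s: 13.63
ee_pos: [0.5325, -0.0482, 0.035]
ee_rot: [180.0, 0.0, 153.8]
contact_force: [0.7, 0.3, -0.7]
width: 0.0319
finger_force: 59.5
```

>>> {"fn": "arm_command", "kwargs": {
  "targets": [
    [[0, 0, 0.003, 0, 0, 0, 1], [0, 0, 0.006, 0, 0, 0, 1], [0, 0, 0.009, 0, 0, 0, 1], [0, 0, 0.009, 0, 0, 0, 1], [0, 0, 0.009, 0, 0, 0, 1], [0, 0, 0.009, 0, 0, 0, 1], [0, 0, 0.009, 0, 0, 0, 1], [0, 0, 0.009, 0, 0, 0, 1]]
  ]
}}

```text
time_s: 14.3
ee_pos: [0.5327, -0.0482, 0.0348]
ee_rot: [-180.0, -0.0, 153.9]
contact_force: [-5.7, 1.5, 10.3]
width: 0.0315
finger_force: 60.0
```

>>> {"fn": "arm_command", "kwargs": {
  "targets": [
    [[0, 0, -0.004, 0, 0, 0, 0.3], [0, 0, -0.004, 0, 0, 0, -0.2], [0, 0, -0.004, 0, 0, 0, -0.6], [0, 0, -0.004, 0, 0, 0, -1], [0, 0, -0.004, 0, 0, 0, -1], [0, 0, -0.1, 0, 0, 0, -1], [0, 0, -0.25, 0, 0, 0, -1], [0, 0, -0.4, 0, 0, 0, -1]]
  ]
}}

```text
time_s: 14.97
ee_pos: [0.5312, -0.0479, 0.1124]
ee_rot: [-180.0, -0.2, 153.8]
contact_force: [0.9, -0.7, -0.3]
width: 0.0854
finger_force: 0.0
```

>>> {"fn": "arm_command", "kwargs": {
  "targets": [
    [[0, 0, -0.1, 0, 0, 0, -1], [-0.1, -0.04, -0.2, 0, 0, 0, -1], [-0.23, -0.1, -0.2, 0, 0, 0, -1], [-0.38, -0.16, -0.2, 0, 0, 0, -1], [-0.55, -0.24, -0.2, 0, 0, 0, -1], [-0.72, -0.31, -0.2, 0, 0, 0, -1], [-0.88, -0.38, -0.2, 0, 0, 0, -1], [-0.96, -0.41, -0.2, 0, 0, 0, -1]]
  ]
}}

```text
time_s: 15.63
ee_pos: [0.6704, -0.2096, 0.1526]
ee_rot: [-180.0, 0.1, 153.7]
contact_force: [0.2, 1.5, 1.0]
width: 0.0855
finger_force: 0.0
```

```bash
python3 p.py .6693 -.2107 .016 -26.5
```

```text
pos [ 0.6704 -0.2096  0.1526] rot [-1.800e+02  1.000e-01  1.537e+02] w 0.0855 t 15.6333 q [-23.  16.  85.  -0.  78. -87.] 
 shift [ 0.003 -0.007  0.683] turn [-0.     0.001  0.003]
```

>>> {"fn": "arm_command", "kwargs": {
  "targets": [
    [[0, -0.006, 0.1, 0, 0, 0, -1], [0, -0.006, 0.22, 0, 0, 0, -1], [0, -0.006, 0.35, 0, 0, 0, -1], [0, -0.006, 0.48, 0, 0, 0, -1], [0, -0.006, 0.58, 0, 0, 0, -1], [0, -0.006, 0.64, 0, 0, 0, -1], [0, -0.006, 0.672, 0, 0, 0, -1], [0, -0.006, 0.672, 0, 0, 0, -1]]
  ]
}}

```text
time_s: 16.3
ee_pos: [0.6672, -0.207, 0.0169]
ee_rot: [-180.0, -0.2, 153.8]
contact_force: [0.5, -0.0, 0.5]
width: 0.0852
finger_force: 0.0
```

>>> {"fn": "arm_command", "kwargs": {
  "targets": [
    [[0, 0, 0, 0, 0, 0, -0.5], [0, 0, 0, 0, 0, 0, 0], [0, 0, 0, 0, 0, 0, 0.3], [0, 0, 0, 0, 0, 0, 0.6], [0, 0, 0, 0, 0, 0, 1], [0, 0, 0, 0, 0, 0, 1], [0, 0, 0, 0, 0, 0, 1], [0, 0, 0, 0, 0, 0, 1]]
  ]
}}

```text
time_s: 16.97
ee_pos: [0.6691, -0.2078, 0.0201]
ee_rot: [180.0, 0.1, 153.8]
contact_force: [-0.4, 0.7, 5.8]
width: 0.0251
finger_force: 58.9
```

>>> {"fn": "arm_command", "kwargs": {
  "targets": [
    [[0, 0, -0.04, 0, 0, 0, 1], [0, 0, -0.1, 0, 0, 0, 1], [0, 0, -0.19, 0, 0, 0, 1], [0, 0, -0.3, 0, 0, 0, 1], [0, 0, -0.42, 0, 0, 0, 1], [0, 0, -0.54, 0, 0, 0, 1], [0, 0, -0.63, 0, 0, 0, 1], [0, 0, -0.67, 0, 0, 0, 1]]
  ]
}}

```text
time_s: 17.63
ee_pos: [0.6697, -0.208, 0.1574]
ee_rot: [180.0, 0.3, 153.8]
contact_force: [0.8, 0.6, 0.1]
width: 0.0249
finger_force: 58.8
```

```bash
python3 p.py .6506 .1845 .15 -26.5
python3 - <<'E'
from h import *
im=snapshot('top')
cv2.imwrite('pics/t3.png',cv2.resize(im[90:270,130:390],None,fx=3,fy=3,interpolation=cv2.INTER_CUBIC))
E
```

```text
pos [ 0.6697 -0.208   0.1574] rot [180.    0.3 153.8] w 0.0249 t 17.6333 q [-23.  16.  85.   0.  79. -87.] 
 shift [0.951 1.72  0.032] turn [0.    0.004 0.004]
```

View pics/t3.png

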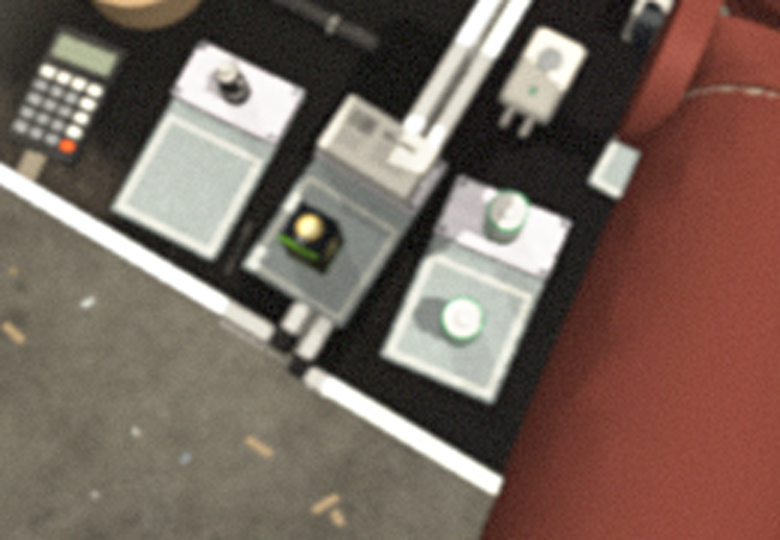

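The cell stands on S3 with its top at crop (462,318). S1 is empty, with its lined square centred near crop (189,182).

Run:
```python
from h import *
f=lambda p,z:ray('top',np.array(p)/3+[130,90]-1/3,z)[:2]
P=np.array([f(p,.012) for p in((121,206),(207,248),(257,155),(172,117))]);print(P.mean(0),np.linalg.norm(np.diff(P,axis=0),axis=1),np.degrees(np.arctan2(*(P[3]-P[0])[::-1])),np.degrees(np.arctan2(*(P[2]-P[1])[::-1])))
print('cell',f((462,318),.074))
```

```text
[0.6530477  0.18543185] [0.08385118 0.0913413  0.08255275] -26.801675358936517 -25.94563918220953
cell [ 0.52763018 -0.04654811]
```

>>> {"fn": "arm_command", "kwargs": {
  "targets": [
    [[0.05, 0.08, 0, 0, 0, 0, 1], [0.12, 0.2, 0, 0, 0, 0, 1], [0.18, 0.32, 0, 0, 0, 0, 1], [0.25, 0.45, 0, 0, 0, 0, 1], [0.32, 0.57, 0, 0, 0, 0, 1], [0.38, 0.69, 0, 0, 0, 0, 1], [0.44, 0.8, 0, 0, 0, 0, 1], [0.5, 0.9, 0, 0, 0, 0, 1]]
  ]
}}

```text
time_s: 18.35
ee_pos: [0.6561, 0.0007, 0.1504]
ee_rot: [-180.0, -0.2, 153.9]
contact_force: [0.1, 0.1, -0.3]
width: 0.0252
finger_force: 58.8
```

>>> {"fn": "arm_command", "kwargs": {
  "targets": [
    [[0.06, 0.11, 0, 0, 0, 0, 1], [0.12, 0.22, 0, 0, 0, 0, 1], [0.19, 0.34, 0, 0, 0, 0, 1], [0.26, 0.46, 0, 0, 0, 0, 1], [0.33, 0.59, 0, 0, 0, 0, 1], [0.39, 0.7, 0, 0, 0, 0, 1], [0.43, 0.78, 0, 0, 0, 0, 1], [0.45, 0.82, 0, 0, 0, 0, 1]]
  ]
}}

```text
time_s: 19.02
ee_pos: [0.6473, 0.1879, 0.1504]
ee_rot: [-179.9, -0.2, 154.0]
contact_force: [0.3, -0.6, 0.1]
width: 0.0254
finger_force: 58.9
```

```bash
python3 p.py .6506 .185 .021 -26.5
```

```text
pos [0.6473 0.1879 0.1504] rot [-179.9   -0.2  154. ] w 0.0254 t 19.0167 q [ 10.  13.  89.   0.  78. -54.] 
 shift [-0.023 -0.005  0.647] turn [-0.001 -0.002  0.006]
```

>>> {"fn": "arm_command", "kwargs": {
  "targets": [
    [[-0.01, 0, 0.1, 0, 0, 0, 1], [-0.02, 0, 0.2, 0, 0, 0, 1], [-0.025, 0, 0.31, 0, 0, 0, 1], [-0.025, 0, 0.42, 0, 0, 0, 1], [-0.025, 0, 0.52, 0, 0, 0, 1], [-0.025, 0, 0.58, 0, 0, 0, 1], [-0.025, 0, 0.62, 0, 0, 0, 1], [-0.025, 0, 0.63, 0, 0, 0, 1]]
  ]
}}

```text
time_s: 19.68
ee_pos: [0.6522, 0.1825, 0.0243]
ee_rot: [-179.9, -0.2, 153.8]
contact_force: [-0.1, -0.1, -1.3]
width: 0.0252
finger_force: 58.9
```

>>> {"fn": "arm_command", "kwargs": {
  "targets": [
    [[0, 0, 0.003, 0, 0, 0, 1], [0, 0, 0.006, 0, 0, 0, 1], [0, 0, 0.009, 0, 0, 0, 1], [0, 0, 0.012, 0, 0, 0, 1], [0, 0, 0.015, 0, 0, 0, 1], [0, 0, 0.015, 0, 0, 0, 1], [0, 0, 0.015, 0, 0, 0, 1], [0, 0, 0.015, 0, 0, 0, 1]]
  ]
}}

```text
time_s: 20.35
ee_pos: [0.6538, 0.1829, 0.0239]
ee_rot: [180.0, 0.0, 153.8]
contact_force: [-0.8, -0.9, 0.3]
width: 0.0251
finger_force: 58.9
```

>>> {"fn": "arm_command", "kwargs": {
  "targets": [
    [[0.004, 0.004, 0.004, 0, 0, 0, 1], [0.004, 0.006, 0.008, 0, 0, 0, 1], [0.004, 0.006, 0.012, 0, 0, 0, 1], [0.004, 0.006, 0.015, 0, 0, 0, 1], [0.004, 0.006, 0.018, 0, 0, 0, 1], [0.004, 0.006, 0.02, 0, 0, 0, 1], [0.004, 0.006, 0.02, 0, 0, 0, 1], [0.004, 0.006, 0.02, 0, 0, 0, 1]]
  ]
}}

```text
time_s: 21.02
ee_pos: [0.6537, 0.1844, 0.0201]
ee_rot: [180.0, 0.0, 153.9]
contact_force: [-2.4, 0.2, 3.7]
width: 0.0252
finger_force: 58.9
```

>>> {"fn": "arm_command", "kwargs": {
  "targets": [
    [[0, 0, -0.004, 0, 0, 0, 0.3], [0, 0, -0.004, 0, 0, 0, -0.2], [0, 0, -0.004, 0, 0, 0, -0.6], [0, 0, -0.004, 0, 0, 0, -1], [0, 0, -0.004, 0, 0, 0, -1], [0, 0, -0.1, 0, 0, 0, -1], [0, 0, -0.25, 0, 0, 0, -1], [0, 0, -0.4, 0, 0, 0, -1]]
  ]
}}

```text
time_s: 21.68
ee_pos: [0.6523, 0.184, 0.0987]
ee_rot: [-179.9, -0.2, 153.8]
contact_force: [0.4, 0.2, 0.4]
width: 0.0856
finger_force: 0.0
```

>>> {"fn": "arm_command", "kwargs": {
  "targets": [
    [[0, 0, -0.15, 0, 0, 0, -1], [0, 0, -0.3, 0, 0, 0, -1], [0, -0.1, -0.4, 0, 0, 0, -1], [0, -0.22, -0.45, 0, 0, 0, -1], [0, -0.35, -0.45, 0, 0, 0, -1], [0, -0.48, -0.45, 0, 0, 0, -1], [0, -0.58, -0.45, 0, 0, 0, -1], [0, -0.62, -0.45, 0, 0, 0, -1]]
  ]
}}

```text
time_s: 22.35
ee_pos: [0.598, 0.0711, 0.1897]
ee_rot: [-180.0, 0.0, 153.7]
contact_force: [1.2, 1.1, -1.2]
width: 0.0857
finger_force: 0.0
```

```bash
python3 p.py .5956 .0732 .15 -31
python3 - <<'E'
from h import *
im=snapshot('scene'); print(px('scene',bot.get_obs()['ee_pos']))
cv2.imwrite('pics/s4.png',cv2.resize(im[130:280,190:390],None,fx=4,fy=4,interpolation=cv2.INTER_CUBIC))
E
```

```text
pos [0.598  0.0711 0.1897] rot [-180.     0.   153.7] w 0.0857 t 22.35 q [ -0.   2.  98.  -0.  81. -64.] 
 shift [0.016 0.004 0.199] turn [-0.     0.     0.053]
[242.18230805 125.49631548]
```

View pics/s4.png

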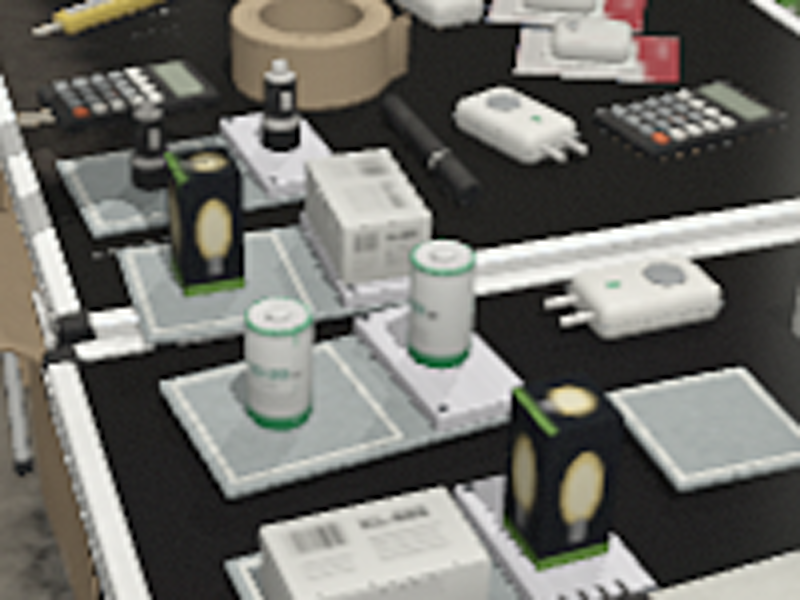

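The cell's base at crop (281,412) is within about 3 mm of S3's centre (286,411), and the charger is on S1. Now gripping the pack.

>>> {"fn": "arm_command", "kwargs": {
  "targets": [
    [[0.006, 0.005, 0.05, 0, 0, 0.01, -1], [0.016, 0.005, 0.15, 0, 0, 0.02, -1], [0.016, 0.005, 0.27, 0, 0, 0.02, -1], [0.016, 0.005, 0.4, 0, 0, 0.02, -1], [0.016, 0.005, 0.53, 0, 0, 0.02, -1], [0.016, 0.005, 0.64, 0, 0, 0.02, -1], [0.016, 0.005, 0.72, 0, 0, 0.02, -1], [0.016, 0.005, 0.74, 0, 0, 0.02, -1]]
  ]
}}

```text
time_s: 23.07
ee_pos: [0.5937, 0.0767, 0.0368]
ee_rot: [-179.8, -0.4, 152.1]
contact_force: [-0.3, -0.2, -0.8]
width: 0.0855
finger_force: 0.0
```

>>> {"fn": "arm_command", "kwargs": {
  "targets": [
    [[0, 0, 0, 0, 0, 0, -0.5], [0, 0, 0, 0, 0, 0, 0], [0, 0, 0, 0, 0, 0, 0.3], [0, 0, 0, 0, 0, 0, 0.6], [0, 0, 0, 0, 0, 0, 1], [0, 0, 0, 0, 0, 0, 1], [0, 0, 0, 0, 0, 0, 1], [0, 0, 0, 0, 0, 0, 1]]
  ]
}}

```text
time_s: 23.73
ee_pos: [0.598, 0.0754, 0.0436]
ee_rot: [179.9, 0.2, 152.0]
contact_force: [-0.6, 1.2, 6.3]
width: 0.0351
finger_force: 60.7
```

>>> {"fn": "arm_command", "kwargs": {
  "targets": [
    [[0, 0, -0.04, 0, 0, 0, 1], [0, 0, -0.1, 0, 0, 0, 1], [0, 0, -0.19, 0, 0, 0, 1], [0, 0, -0.3, 0, 0, 0, 1], [0, 0, -0.42, 0, 0, 0, 1], [0, 0, -0.54, 0, 0, 0, 1], [0, 0, -0.65, 0, 0, 0, 1], [0, 0, -0.7, 0, 0, 0, 1]]
  ]
}}

```text
time_s: 24.4
ee_pos: [0.5979, 0.0753, 0.1863]
ee_rot: [179.9, 0.3, 152.0]
contact_force: [0.9, -0.3, 0.4]
width: 0.0354
finger_force: 60.4
```

```bash
python3 p.py .6693 -.2107 .18 -28
```

```text
pos [0.5979 0.0753 0.1863] rot [179.9   0.3 152. ] w 0.0354 t 24.4 q [  0.   2.  98.  -0.  80. -62.] 
 shift [-0.985 -1.096  0.034] turn [0.002 0.003 0.001]
```

>>> {"fn": "arm_command", "kwargs": {
  "targets": [
    [[-0.03, -0.03, 0, 0, 0, 0, 1], [-0.09, -0.1, 0, 0, 0, 0, 1], [-0.17, -0.19, 0, 0, 0, 0, 1], [-0.25, -0.28, 0, 0, 0, 0, 1], [-0.33, -0.37, 0, 0, 0, 0, 1], [-0.41, -0.46, 0, 0, 0, 0, 1], [-0.49, -0.55, 0, 0, 0, 0, 1], [-0.57, -0.64, 0, 0, 0, 0, 1]]
  ]
}}

```text
time_s: 25.07
ee_pos: [0.6362, -0.0928, 0.1793]
ee_rot: [-179.9, -0.2, 152.0]
contact_force: [-0.1, 0.2, 0.1]
width: 0.0353
finger_force: 60.4
```

>>> {"fn": "arm_command", "kwargs": {
  "targets": [
    [[-0.08, -0.09, 0, 0, 0, 0, 1], [-0.16, -0.18, 0, 0, 0, 0, 1], [-0.24, -0.27, 0, 0, 0, 0, 1], [-0.31, -0.35, 0, 0, 0, 0, 1], [-0.37, -0.41, 0, 0, 0, 0, 1], [-0.41, -0.46, 0, 0, 0, 0, 1], [-0.41, -0.46, 0, 0, 0, 0, 1], [-0.41, -0.46, 0, 0, 0, 0, 1]]
  ]
}}

```text
time_s: 25.73
ee_pos: [0.6661, -0.211, 0.1808]
ee_rot: [180.0, -0.1, 152.0]
contact_force: [0.0, -0.3, -0.7]
width: 0.0354
finger_force: 60.4
```

```bash
python3 p.py .6693 -.2107 .046 -28
```

```text
pos [ 0.6661 -0.211   0.1808] rot [ 1.80e+02 -1.00e-01  1.52e+02] w 0.0354 t 25.7333 q [-24.  15.  84.   0.  81. -86.] 
 shift [-0.015  0.008  0.674] turn [ 0.    -0.001  0.   ]
```

>>> {"fn": "arm_command", "kwargs": {
  "targets": [
    [[-0.007, 0.004, 0.08, 0, 0, 0, 1], [-0.013, 0.006, 0.18, 0, 0, 0, 1], [-0.013, 0.006, 0.29, 0, 0, 0, 1], [-0.013, 0.006, 0.4, 0, 0, 0, 1], [-0.013, 0.006, 0.51, 0, 0, 0, 1], [-0.013, 0.006, 0.6, 0, 0, 0, 1], [-0.013, 0.006, 0.65, 0, 0, 0, 1], [-0.013, 0.006, 0.665, 0, 0, 0, 1]]
  ]
}}

```text
time_s: 26.4
ee_pos: [0.6673, -0.209, 0.0449]
ee_rot: [-180.0, -0.3, 152.1]
contact_force: [-0.8, 1.3, -1.4]
width: 0.0354
finger_force: 60.4
```

>>> {"fn": "arm_command", "kwargs": {
  "targets": [
    [[0, 0, 0.003, 0, 0, 0, 1], [0, 0, 0.006, 0, 0, 0, 1], [0, 0, 0.009, 0, 0, 0, 1], [0, 0, 0.012, 0, 0, 0, 1], [0, 0, 0.015, 0, 0, 0, 1], [0, 0, 0.015, 0, 0, 0, 1], [0, 0, 0.015, 0, 0, 0, 1], [0, 0, 0.015, 0, 0, 0, 1]]
  ]
}}

```text
time_s: 27.07
ee_pos: [0.6694, -0.2111, 0.0459]
ee_rot: [180.0, 0.0, 152.0]
contact_force: [0.2, 0.0, -1.0]
width: 0.0353
finger_force: 60.4
```

>>> {"fn": "arm_command", "kwargs": {
  "targets": [
    [[0, 0, 0.005, 0, 0, 0, 1], [0, 0, 0.01, 0, 0, 0, 1], [0, 0, 0.012, 0, 0, 0, 1], [0, 0, 0.014, 0, 0, 0, 1], [0, 0, 0.014, 0, 0, 0, 1], [0, 0, 0.014, 0, 0, 0, 1], [0, 0, 0.014, 0, 0, 0, 1], [0, 0, 0.014, 0, 0, 0, 1]]
  ]
}}

```text
time_s: 27.73
ee_pos: [0.6695, -0.2112, 0.0436]
ee_rot: [-180.0, 0.0, 152.1]
contact_force: [-3.4, 0.5, 5.8]
width: 0.0355
finger_force: 60.7
```

>>> {"fn": "arm_command", "kwargs": {
  "targets": [
    [[0, 0, -0.004, 0, 0, 0, 0.3], [0, 0, -0.004, 0, 0, 0, -0.2], [0, 0, -0.004, 0, 0, 0, -0.6], [0, 0, -0.004, 0, 0, 0, -1], [0, 0, -0.004, 0, 0, 0, -1], [0, 0, -0.1, 0, 0, 0, -1], [0, 0, -0.25, 0, 0, 0, -1], [0, 0, -0.4, 0, 0, 0, -1]]
  ]
}}

```text
time_s: 28.4
ee_pos: [0.6681, -0.2105, 0.1217]
ee_rot: [-180.0, -0.2, 152.0]
contact_force: [-0.1, 0.1, -0.0]
width: 0.0856
finger_force: 0.0
```

>>> {"fn": "arm_command", "kwargs": {
  "targets": [
    [[0, 0, -0.15, 0, 0, 0, -1], [0.1, -0.04, -0.3, 0, 0, 0, -1], [0.25, -0.09, -0.3, 0, 0, 0, -1], [0.4, -0.15, -0.3, 0, 0, 0, -1], [0.56, -0.21, -0.3, 0, 0, 0, -1], [0.72, -0.26, -0.3, 0, 0, 0, -1], [0.87, -0.32, -0.3, 0, 0, 0, -1], [1, -0.37, -0.3, 0, 0, 0, -1]]
  ]
}}

```text
time_s: 29.07
ee_pos: [0.4561, -0.1822, 0.1824]
ee_rot: [-180.0, -0.0, 152.1]
contact_force: [-0.2, -0.3, 0.1]
width: 0.0853
finger_force: 0.0
```

```bash
python3 p.py .4525 -.1795 .022 -27
python3 - <<'E'
from h import *
im=snapshot('scene'); print(px('scene',bot.get_obs()['ee_pos']))
cv2.imwrite('pics/s5.png',cv2.resize(im[150:330,190:450],None,fx=3,fy=3,interpolation=cv2.INTER_CUBIC))
E
```

```text
pos [ 0.4561 -0.1822  0.1824] rot [-180.    -0.   152.1] w 0.0853 t 29.0667 q [-30. -14. 113.  -0.  81. -93.] 
 shift [0.022 0.003 0.802] turn [-0.   -0.   -0.01]
[288.8661284 198.8269233]
```

View pics/s5.png

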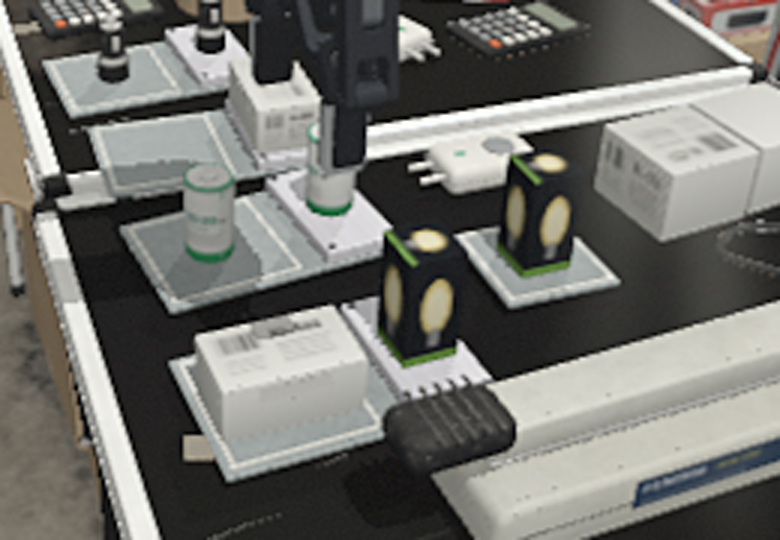

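The pack is upright on the spare plate at crop (538,215). The sealer's black handle, near crop (450,430), comes close to S4, so I'm checking the clearance there.

Run:
```python
from h import *
th=np.radians(-26.6);Rm=np.array([[np.cos(th),-np.sin(th)],[np.sin(th),np.cos(th)]]);c=np.array([.4537,-.1728])
loc=lambda p:((p[:2]-c)@Rm*1e3).round()
im=cv2.imread('pics/t2.png')
im0=cv2.imread('pics/top0.png')
cv2.imwrite('pics/h.png',cv2.resize(im0[170:270,300:430],None,fx=5,fy=5,interpolation=cv2.INTER_CUBIC))
for z in(.03,.06): print(z,[loc(ray('scene',np.array(p)/3+[190,150]-1/3,z)) for p in((385,420),(410,465),(505,450))])
print(loc(np.array([.4532,-.1795])))
```

```text
0.03 [array([ 37., -57.]), array([ 34., -91.]), array([ 86., -99.])]
0.06 [array([ 21., -85.]), array([  19., -117.]), array([  67., -124.])]
[ 3. -6.]
```

View pics/h.png

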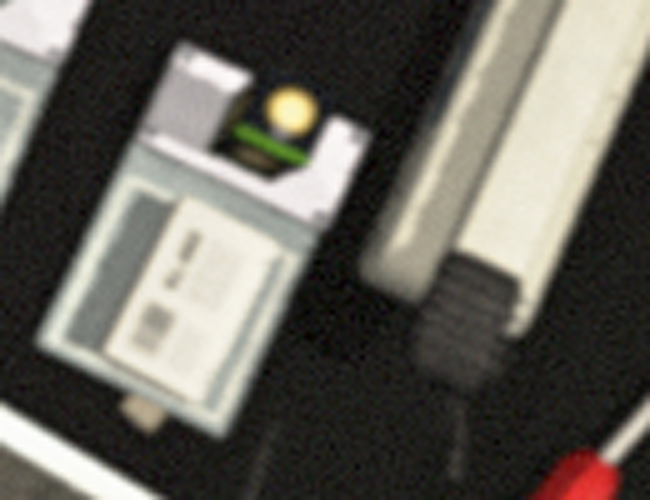

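The sealer is at least 17 mm clear of the fingers. Gripping the carton with a partly opened jaw.

>>> {"fn": "arm_command", "kwargs": {
  "targets": [
    [[0.008, 0, 0.05, 0, 0, -0.005, -0.7], [0.018, 0, 0.15, 0, 0, -0.01, -0.7], [0.018, 0, 0.28, 0, 0, -0.01, -0.7], [0.018, 0, 0.42, 0, 0, -0.01, -0.7], [0.018, 0, 0.56, 0, 0, -0.01, -0.7], [0.018, 0, 0.68, 0, 0, -0.01, -0.7], [0.018, 0, 0.75, 0, 0, -0.01, -0.7], [0.018, 0, 0.77, 0, 0, -0.01, -0.7]]
  ]
}}

```text
time_s: 29.78
ee_pos: [0.4531, -0.1796, 0.025]
ee_rot: [180.0, -0.4, 153.0]
contact_force: [-0.4, 0.4, -0.9]
width: 0.0728
finger_force: 0.0
```

>>> {"fn": "arm_command", "kwargs": {
  "targets": [
    [[0, 0, 0.02, 0, 0, 0, -0.7], [0, 0, 0.045, 0, 0, 0, -0.7], [0, 0, 0.045, 0, 0, 0, -0.4], [0, 0, 0.045, 0, 0, 0, -0.1], [0, 0, 0.045, 0, 0, 0, 0.3], [0, 0, 0.045, 0, 0, 0, 0.6], [0, 0, 0.045, 0, 0, 0, 1], [0, 0, 0.045, 0, 0, 0, 1]]
  ]
}}

```text
time_s: 30.45
ee_pos: [0.4557, -0.1815, 0.021]
ee_rot: [-180.0, 0.1, 153.0]
contact_force: [-0.2, 0.2, 4.0]
width: 0.0496
finger_force: 63.8
```

>>> {"fn": "arm_command", "kwargs": {
  "targets": [
    [[0, 0, 0, 0, 0, 0, 1], [0, 0, 0, 0, 0, 0, 1], [0, 0, -0.04, 0, 0, 0, 1], [0, 0, -0.1, 0, 0, 0, 1], [0, 0, -0.19, 0, 0, 0, 1], [0, 0, -0.3, 0, 0, 0, 1], [0, 0, -0.42, 0, 0, 0, 1], [0, 0, -0.53, 0, 0, 0, 1]]
  ]
}}

```text
time_s: 31.12
ee_pos: [0.4545, -0.1808, 0.1276]
ee_rot: [-180.0, 0.0, 152.9]
contact_force: [-0.3, -0.5, -1.3]
width: 0.0495
finger_force: 63.5
```

```bash
python3 p.py .5982 .0682 .18 -31
```

```text
pos [ 0.4545 -0.1808  0.1276] rot [-180.     0.   152.9] w 0.0495 t 31.1167 q [-30. -11. 116.  -0.  75. -93.] 
 shift [-0.074  1.436 -0.262] turn [-0.     0.     0.044]
```

Run:
```python
from h import *
im=snapshot('top')
cv2.imwrite('pics/t4.png',cv2.resize(im[120:220,160:320],None,fx=5,fy=5,interpolation=cv2.INTER_CUBIC))
```

```text
(no output)
```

View pics/t4.png

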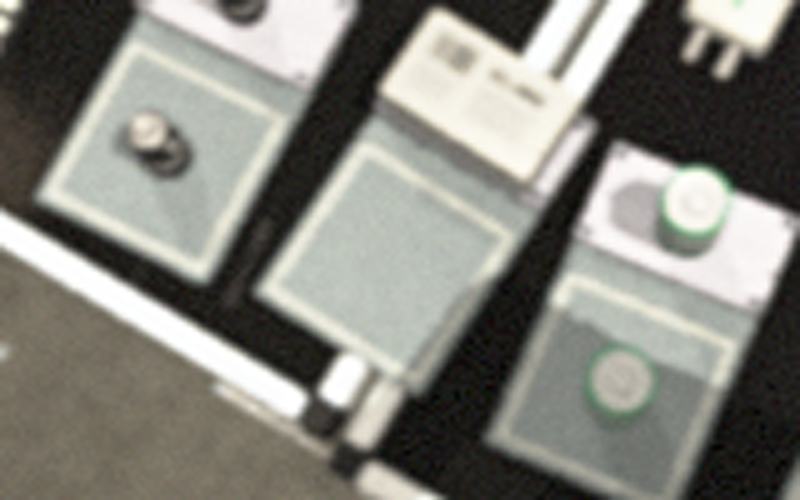

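S2's square has crop corners near (265,288), (412,380), (512,235) and (365,145). The charger on S1 and the cell on S3 look central.

```bash
python3 - <<'E'
from h import *
f=lambda p,z:ray('top',np.array(p)/5+[160,120]-.4,z)[:2]
for k,q,it,z in(('S1',((48,192),(203,268),(285,120),(135,45)),(147,131),.070),('S2',((265,288),(412,380),(512,235),(365,145)),None,0),('S3',((497,432),(655,497),(737,345),(565,280)),(621,380),.074)):
    P=np.array([f(p,.012) for p in q]);a=[np.degrees(np.arctan2(*(P[i]-P[j])[::-1])).round(1) for i,j in((3,0),(2,1))]
    b=[np.degrees(np.arctan2(*(P[i]-P[j])[::-1])).round(1)-90 for i,j in((0,1),(3,2))]
    print(k,P.mean(0),a,b,np.linalg.norm(np.diff(P,axis=0),axis=1).round(3), it and f(it,z))
E
python3 p.py .598 .068 .18 -32
```

```text
S1 [0.65123947 0.18434989] [np.float64(-27.6), np.float64(-26.7)] [np.float64(-25.700000000000003), np.float64(-26.700000000000003)] [0.091 0.088 0.089] [0.64790385 0.18201414]
S2 [0.59636922 0.06898232] [np.float64(-33.1), np.float64(-33.4)] [np.float64(-31.6), np.float64(-31.6)] [0.089 0.09  0.09 ] None
S3 [ 0.53236478 -0.04557517] [np.float64(-23.3), np.float64(-28.3)] [np.float64(-21.900000000000006), np.float64(-20.700000000000003)] [0.085 0.087 0.093] [ 0.52778989 -0.04685894]
pos [ 0.4573 -0.1824  0.1329] rot [-180.     0.5  153. ] w 0.0495 t 31.1667 q [-30. -11. 116.  -0.  75. -93.] 
 shift [-0.059  1.435 -0.236] turn [-0.     0.005  0.055]
```

>>> {"fn": "arm_command", "kwargs": {
  "targets": [
    [[0, 0.04, -0.05, 0, 0, 0, 1], [0, 0.1, -0.12, 0, 0, 0, 1], [0, 0.2, -0.2, 0, 0, 0, 1], [-0.01, 0.32, -0.23, 0, 0, 0, 1], [-0.02, 0.45, -0.23, 0, 0, 0, 1], [-0.03, 0.58, -0.23, 0, 0, 0, 1], [-0.04, 0.71, -0.23, 0, 0, 0, 1], [-0.05, 0.84, -0.23, 0, 0, 0, 1]]
  ]
}}

```text
time_s: 31.83
ee_pos: [0.5399, -0.034, 0.1712]
ee_rot: [-180.0, -0.1, 153.0]
contact_force: [0.5, 0.5, -0.8]
width: 0.0498
finger_force: 63.5
```

>>> {"fn": "arm_command", "kwargs": {
  "targets": [
    [[0, 0.13, 0, 0, 0, 0.01, 1], [0, 0.26, 0, 0, 0, 0.02, 1], [-0.01, 0.38, 0, 0, 0, 0.03, 1], [-0.01, 0.48, 0, 0, 0, 0.04, 1], [-0.01, 0.55, 0, 0, 0, 0.05, 1], [-0.01, 0.59, 0, 0, 0, 0.06, 1], [-0.01, 0.59, 0, 0, 0, 0.06, 1], [-0.01, 0.59, 0, 0, 0, 0.06, 1]]
  ]
}}

```text
time_s: 32.5
ee_pos: [0.5949, 0.0689, 0.171]
ee_rot: [-179.9, -0.1, 147.6]
contact_force: [-0.1, -0.8, 0.1]
width: 0.0492
finger_force: 63.4
```

```bash
python3 p.py .598 .068 .024 -32.2
```

```text
pos [0.5949 0.0689 0.171 ] rot [-1.799e+02 -1.000e-01  1.476e+02] w 0.0492 t 32.5 q [ -1.   2.  99.  -0.  79. -58.] 
 shift [-0.017  0.005  0.735] turn [-0.001 -0.001 -0.002]
```

>>> {"fn": "arm_command", "kwargs": {
  "targets": [
    [[-0.008, 0.003, 0.08, 0, 0, 0, 1], [-0.014, 0.005, 0.19, 0, 0, 0, 1], [-0.014, 0.005, 0.31, 0, 0, 0, 1], [-0.014, 0.005, 0.43, 0, 0, 0, 1], [-0.014, 0.005, 0.55, 0, 0, 0, 1], [-0.014, 0.005, 0.65, 0, 0, 0, 1], [-0.014, 0.005, 0.71, 0, 0, 0, 1], [-0.014, 0.005, 0.73, 0, 0, 0, 1]]
  ]
}}

```text
time_s: 33.17
ee_pos: [0.5961, 0.0671, 0.023]
ee_rot: [-179.8, -0.3, 147.5]
contact_force: [-0.4, -0.3, -1.2]
width: 0.0497
finger_force: 63.4
```

>>> {"fn": "arm_command", "kwargs": {
  "targets": [
    [[0, 0, 0.003, 0, 0, 0, 1], [0, 0, 0.006, 0, 0, 0, 1], [0, 0, 0.009, 0, 0, 0, 1], [0, 0, 0.012, 0, 0, 0, 1], [0, 0, 0.015, 0, 0, 0, 1], [0, 0, 0.015, 0, 0, 0, 1], [0, 0, 0.015, 0, 0, 0, 1], [0, 0, 0.015, 0, 0, 0, 1]]
  ]
}}

```text
time_s: 33.83
ee_pos: [0.5986, 0.0676, 0.0231]
ee_rot: [180.0, 0.0, 147.6]
contact_force: [-0.6, 0.3, -0.1]
width: 0.0498
finger_force: 63.4
```

>>> {"fn": "arm_command", "kwargs": {
  "targets": [
    [[0, 0, 0.004, 0, 0, 0, 1], [0, 0, 0.007, 0, 0, 0, 1], [0, 0, 0.01, 0, 0, 0, 1], [0, 0, 0.012, 0, 0, 0, 1], [0, 0, 0.012, 0, 0, 0, 1], [0, 0, 0.012, 0, 0, 0, 1], [0, 0, 0.012, 0, 0, 0, 1], [0, 0, 0.012, 0, 0, 0, 1]]
  ]
}}

```text
time_s: 34.5
ee_pos: [0.5987, 0.0676, 0.021]
ee_rot: [180.0, 0.0, 147.6]
contact_force: [-1.7, -0.3, 5.6]
width: 0.0495
finger_force: 64.1
```

>>> {"fn": "arm_command", "kwargs": {
  "targets": [
    [[0, 0, -0.004, 0, 0, 0, 0.3], [0, 0, -0.004, 0, 0, 0, -0.2], [0, 0, -0.004, 0, 0, 0, -0.6], [0, 0, -0.004, 0, 0, 0, -1], [0, 0, -0.004, 0, 0, 0, -1], [0, 0, -0.1, 0, 0, 0, -1], [0, 0, -0.25, 0, 0, 0, -1], [0, 0, -0.4, 0, 0, 0, -1]]
  ]
}}

```text
time_s: 35.17
ee_pos: [0.5972, 0.0676, 0.0997]
ee_rot: [-179.9, -0.2, 147.5]
contact_force: [1.6, 0.5, -0.4]
width: 0.0855
finger_force: 0.0
```

>>> {"fn": "arm_command", "kwargs": {
  "targets": [
    [[0, 0, -0.15, 0, 0, -0.01, -1], [0, -0.05, -0.3, 0, 0, -0.02, -1], [-0.05, -0.1, -0.42, 0, 0, -0.03, -1], [-0.1, -0.2, -0.5, 0, 0, -0.05, -1], [-0.18, -0.32, -0.5, 0, 0, -0.05, -1], [-0.26, -0.44, -0.5, 0, 0, -0.05, -1], [-0.34, -0.56, -0.5, 0, 0, -0.05, -1], [-0.42, -0.68, -0.5, 0, 0, -0.05, -1]]
  ]
}}

```text
time_s: 35.83
ee_pos: [0.5963, -0.0935, 0.2006]
ee_rot: [180.0, 0.0, 152.1]
contact_force: [0.3, 0.3, 0.0]
width: 0.0854
finger_force: 0.0
```

```bash
python3 p.py .6695 -.2112 .18 -28
```

```text
pos [ 0.5963 -0.0935  0.2006] rot [180.    0.  152.1] w 0.0854 t 35.8333 q [-16.   1.  97.   0.  82. -78.] 
 shift [-0.599 -0.349  0.103] turn [0.    0.    0.001]
```

>>> {"fn": "arm_command", "kwargs": {
  "targets": [
    [[-0.1, -0.06, 0, 0, 0, 0, -1], [-0.2, -0.12, 0, 0, 0, 0, -1], [-0.32, -0.19, 0, 0, 0, 0, -1], [-0.43, -0.25, 0.05, 0, 0, 0, -1], [-0.52, -0.3, 0.1, 0, 0, 0, -1], [-0.58, -0.34, 0.1, 0, 0, 0, -1], [-0.6, -0.35, 0.1, 0, 0, 0, -1], [-0.6, -0.35, 0.1, 0, 0, 0, -1]]
  ]
}}

```text
time_s: 36.5
ee_pos: [0.6697, -0.2111, 0.1801]
ee_rot: [180.0, -0.0, 152.0]
contact_force: [0.2, 0.5, 0.0]
width: 0.0852
finger_force: 0.0
```

>>> {"fn": "arm_command", "kwargs": {
  "targets": [
    [[0, 0, 0.08, 0, 0, 0, -1], [0, 0, 0.18, 0, 0, 0, -1], [0, 0, 0.29, 0, 0, 0, -1], [0, 0, 0.4, 0, 0, 0, -1], [0, 0, 0.51, 0, 0, 0, -1], [0, 0, 0.61, 0, 0, 0, -1], [0, 0, 0.67, 0, 0, 0, -1], [0, 0, 0.685, 0, 0, 0, -1]]
  ]
}}

```text
time_s: 37.17
ee_pos: [0.6678, -0.2087, 0.0408]
ee_rot: [-180.0, -0.3, 152.1]
contact_force: [-0.1, 0.2, -0.6]
width: 0.0853
finger_force: 0.0
```

```bash
python3 p.py .6695 -.2112 .043 -28
```

```text
pos [ 0.6678 -0.2087  0.0408] rot [-180.    -0.3  152.1] w 0.0853 t 37.1667 q [-23.  23.  89.   0.  69. -86.] 
 shift [-0.013 -0.007 -0.011] turn [-0.    -0.003  0.001]
```

>>> {"fn": "arm_command", "kwargs": {
  "targets": [
    [[0, 0, 0, 0, 0, 0, -0.5], [0, 0, 0, 0, 0, 0, 0], [0, 0, 0, 0, 0, 0, 0.3], [0, 0, 0, 0, 0, 0, 0.6], [0, 0, 0, 0, 0, 0, 1], [0, 0, 0, 0, 0, 0, 1], [0, 0, 0, 0, 0, 0, 1], [0, 0, 0, 0, 0, 0, 1]]
  ]
}}

```text
time_s: 37.83
ee_pos: [0.6709, -0.2109, 0.0456]
ee_rot: [180.0, 0.2, 152.0]
contact_force: [-0.5, 0.7, 5.4]
width: 0.0354
finger_force: 60.6
```

>>> {"fn": "arm_command", "kwargs": {
  "targets": [
    [[0, 0, -0.04, 0, 0, 0, 1], [0, 0, -0.1, 0, 0, 0, 1], [0, 0, -0.19, 0, 0, 0, 1], [0, 0, -0.3, 0, 0, 0, 1], [0, 0, -0.42, 0, 0, 0, 1], [0, 0, -0.54, 0, 0, 0, 1], [0, 0, -0.65, 0, 0, 0, 1], [0, 0, -0.75, 0, 0, 0, 1]]
  ]
}}

```text
time_s: 38.5
ee_pos: [0.6696, -0.2103, 0.196]
ee_rot: [180.0, 0.1, 152.1]
contact_force: [0.7, 0.9, -0.4]
width: 0.0352
finger_force: 60.2
```

>>> {"fn": "arm_command", "kwargs": {
  "targets": [
    [[0.06, -0.02, -0.03, 0, 0, 0, 1], [0.16, -0.05, -0.03, 0, 0, 0, 1], [0.28, -0.09, -0.03, 0, 0, 0, 1], [0.42, -0.14, -0.03, 0, 0, 0, 1], [0.56, -0.18, -0.03, 0, 0, 0, 1], [0.7, -0.23, -0.03, 0, 0, 0, 1], [0.84, -0.27, -0.03, 0, 0, 0, 1], [0.95, -0.31, -0.03, 0, 0, 0, 1]]
  ]
}}

```text
time_s: 39.17
ee_pos: [0.4707, -0.1753, 0.1997]
ee_rot: [-180.0, -0.0, 152.1]
contact_force: [0.5, 0.5, -0.3]
width: 0.0355
finger_force: 60.2
```

```bash
python3 p.py .4537 -.1728 .19 -26.6
```

```text
pos [ 0.4707 -0.1753  0.1997] rot [-180.    -0.   152.1] w 0.0355 t 39.1667 q [-29. -13. 110.  -0.  83. -91.] 
 shift [ 0.081 -0.029  0.049] turn [-0.    -0.    -0.015]
```

>>> {"fn": "arm_command", "kwargs": {
  "targets": [
    [[0.03, -0.01, 0, 0, 0, -0.005, 1], [0.06, -0.02, 0.05, 0, 0, -0.01, 1], [0.08, -0.028, 0.13, 0, 0, -0.015, 1], [0.08, -0.028, 0.23, 0, 0, -0.015, 1], [0.08, -0.028, 0.33, 0, 0, -0.015, 1], [0.08, -0.028, 0.41, 0, 0, -0.015, 1], [0.08, -0.028, 0.45, 0, 0, -0.015, 1], [0.08, -0.028, 0.45, 0, 0, -0.015, 1]]
  ]
}}

```text
time_s: 39.83
ee_pos: [0.4549, -0.1727, 0.1068]
ee_rot: [180.0, -0.3, 153.4]
contact_force: [-0.5, 0.2, 0.4]
width: 0.0354
finger_force: 60.2
```

```bash
python3 p.py .4537 -.1728 .047 -26.6
```

```text
pos [ 0.4549 -0.1727  0.1068] rot [180.   -0.3 153.4] w 0.0354 t 39.8333 q [-30. -10. 117.   0.  73. -93.] 
 shift [ 0.004 -0.003  0.299] turn [ 0.    -0.003  0.   ]
```

>>> {"fn": "arm_command", "kwargs": {
  "targets": [
    [[0.003, -0.002, 0.06, 0, 0, 0, 1], [0.005, -0.002, 0.13, 0, 0, 0, 1], [0.005, -0.002, 0.2, 0, 0, 0, 1], [0.005, -0.002, 0.25, 0, 0, 0, 1], [0.005, -0.002, 0.28, 0, 0, 0, 1], [0.005, -0.002, 0.295, 0, 0, 0, 1], [0.005, -0.002, 0.295, 0, 0, 0, 1], [0.005, -0.002, 0.295, 0, 0, 0, 1]]
  ]
}}

```text
time_s: 40.5
ee_pos: [0.4553, -0.1736, 0.0511]
ee_rot: [-180.0, 0.1, 153.4]
contact_force: [-0.4, 0.1, 0.1]
width: 0.0354
finger_force: 60.2
```

>>> {"fn": "arm_command", "kwargs": {
  "targets": [
    [[0, 0, 0.004, 0, 0, 0, 1], [0, 0, 0.007, 0, 0, 0, 1], [0, 0, 0.01, 0, 0, 0, 1], [0, 0, 0.012, 0, 0, 0, 1], [0, 0, 0.012, 0, 0, 0, 1], [0, 0, 0.012, 0, 0, 0, 1], [0, 0, 0.012, 0, 0, 0, 1], [0, 0, 0.012, 0, 0, 0, 1]]
  ]
}}

```text
time_s: 41.17
ee_pos: [0.4549, -0.1734, 0.0481]
ee_rot: [-180.0, -0.0, 153.4]
contact_force: [-0.0, 0.2, -0.6]
width: 0.0353
finger_force: 60.2
```

Contact is expected near z = 0.045.

>>> {"fn": "arm_command", "kwargs": {
  "targets": [
    [[0.005, 0, 0.004, 0, 0, 0, 1], [0.005, 0, 0.008, 0, 0, 0, 1], [0.005, 0, 0.012, 0, 0, 0, 1], [0.005, 0, 0.015, 0, 0, 0, 1], [0.005, 0, 0.018, 0, 0, 0, 1], [0.005, 0, 0.02, 0, 0, 0, 1], [0.005, 0, 0.02, 0, 0, 0, 1], [0.005, 0, 0.02, 0, 0, 0, 1]]
  ]
}}

```text
time_s: 41.83
ee_pos: [0.4541, -0.173, 0.0456]
ee_rot: [-180.0, -0.1, 153.4]
contact_force: [-5.5, 2.9, 10.4]
width: 0.0354
finger_force: 61.4
```

>>> {"fn": "arm_command", "kwargs": {
  "targets": [
    [[0, 0, -0.004, 0, 0, 0, 0.3], [0, 0, -0.004, 0, 0, 0, -0.2], [0, 0, -0.004, 0, 0, 0, -0.6], [0, 0, -0.004, 0, 0, 0, -1], [0, 0, -0.004, 0, 0, 0, -1], [0, 0, -0.1, 0, 0, 0, -1], [0, 0, -0.25, 0, 0, 0, -1], [0, 0, -0.4, 0, 0, 0, -1]]
  ]
}}

```text
time_s: 42.5
ee_pos: [0.4528, -0.1723, 0.1235]
ee_rot: [180.0, -0.2, 153.4]
contact_force: [0.5, 0.3, -0.7]
width: 0.0858
finger_force: 0.0
```

>>> {"fn": "arm_command", "kwargs": {
  "targets": [
    [[0, 0, -0.15, 0, 0, 0, -1], [0.05, 0, -0.3, 0, 0, 0, -1], [0.15, 0.12, -0.42, 0, 0, 0, -1], [0.28, 0.25, -0.5, 0, 0, 0, -1], [0.42, 0.4, -0.5, 0, 0, 0, -1], [0.56, 0.55, -0.5, 0, 0, 0, -1], [0.7, 0.7, -0.5, 0, 0, 0, -1], [0.8, 0.82, -0.5, 0, 0, 0, -1]]
  ]
}}

```text
time_s: 43.17
ee_pos: [0.3831, 0.0474, 0.2241]
ee_rot: [179.9, 0.0, 153.4]
contact_force: [0.6, -0.3, -0.2]
width: 0.0855
finger_force: 0.0
```

Run:
```python
from h import *
print(bot.get_obs()['ee_pos'])
a=snapshot('top')[110:260,160:380]; b=snapshot('scene')[140:290,190:410]
r=lambda i:cv2.resize(i,(616,420),interpolation=cv2.INTER_CUBIC)[:, :]
f=lambda i:cv2.resize(i,None,fx=400/150*.75,fy=400/150*.75,interpolation=cv2.INTER_CUBIC)
cv2.imwrite('pics/f.png',np.vstack([f(a),f(b)])); print(f(a).shape)
```

```text
[0.38312028 0.04744345 0.22413972]
(300, 440, 3)
```

View pics/f.png

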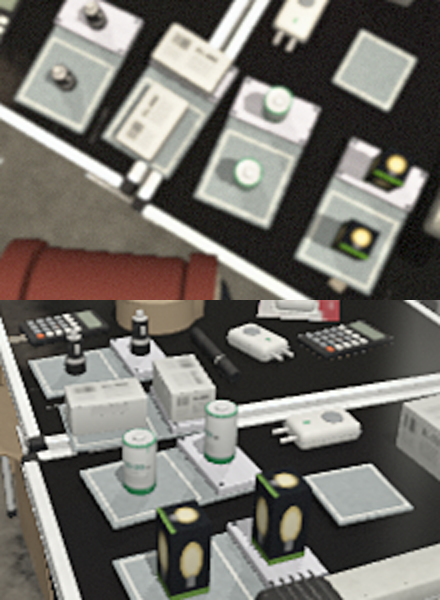

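The final view shows every item upright with its matching sample. I'll check the carton and pack numerically.

Run:
```python
from h import *
f=lambda p,z:ray('top',np.array(p)/2+[160,110]-.25,z)[:2]
im=cv2.imread('pics/f.png')[:300]
g=cv2.cvtColor(im,cv2.COLOR_BGR2HSV)
for lo in(165,185,200):
    m=((g[...,2]>lo)&(g[...,1]<50)).astype('uint8'); m[:,:95]=0;m[:80]=0;m[172:]=0;m[:,195:]=0
    m=cv2.morphologyEx(m,cv2.MORPH_OPEN,np.ones((9,9)))
    for c in cv2.findContours(m,0,2)[0]:
        if cv2.contourArea(c)>700:
            q=cv2.boxPoints(cv2.minAreaRect(c)); P=np.array([f(p,.05) for p in q]); print(lo,q.round().tolist(),P.mean(0).round(4),np.linalg.norm(np.diff(P,axis=0),axis=1).round(3),[np.degrees(np.arctan2(*(P[i+1]-P[i])[::-1])).round(1) for i in(0,1)])
P=np.array([f(p,.05) for p in((136,84),(187,107),(150,162),(103,138))]);print(P.mean(0),np.linalg.norm(np.diff(P,axis=0),axis=1),np.degrees(np.arctan2(*(P[0]-P[3])[::-1])))
print('pack',f((360,237),.087),'cell',f((248,172),.074),'chg',f((62,74),.07))
```

```text
165 [[113.0, 138.0], [153.0, 73.0], [194.0, 98.0], [153.0, 163.0]] [0.5964 0.0676] [0.095 0.06  0.094] [np.float64(-30.2), np.float64(-122.2)]
185 [[113.0, 136.0], [152.0, 77.0], [190.0, 102.0], [150.0, 161.0]] [0.595  0.0701] [0.088 0.056 0.087] [np.float64(-31.9), np.float64(-123.8)]
200 [[116.0, 138.0], [153.0, 79.0], [189.0, 102.0], [151.0, 161.0]] [0.5938 0.0691] [0.087 0.053 0.086] [np.float64(-30.8), np.float64(-122.8)]
[0.59053521 0.07901074] [0.06945824 0.0811319  0.06487362] -29.487099292428802
pack [ 0.45274818 -0.1724367 ] cell [ 0.5274355  -0.04674263] chg [0.64555425 0.17765644]
```

```bash
python3 -c "
from bench import workorder
print(workorder.sign_off())"
```

```text
the job is handed in; nothing more can be done
None
```

I moved all four items to the stands with their matching samples and handed the job in after about 43 s of robot time: each stands upright and let go, with the pack, carton and cell within about 5 mm of centre and the charger about 4–9 mm off by the camera.

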